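# Wind the lamp timer and show the gear shaft to the inspection camera

### The arm

A 6-joint arm with a two-finger parallel gripper is mounted at the origin on the work surface. World frame = base frame: x ahead of the robot, y to its left, z up, the work surface at z = 0. Lengths are in m, angles in degrees, forces in N, time in s.
With the tool pointing down it reaches from about 0.25 to 0.725 m from the base axis. Payload 9.7 kg.
Tool frame: the origin (TCP) lies on the centre line of the jaws, within the pads' length; the fingertips stand 19 mm ahead of it and the grasp point (between the pads) is the TCP; z points along the fingers, y is the direction in which the jaws open and shut (so a half turn about z gives the same grasp; the last joint's range is limited). The gripper opens to 85 mm and grips with 20 to 120 N. Pads are 22 mm wide; open, the fingers measure 114 mm over their backs; the gripper's body (76 mm by 85 mm) begins 54 mm behind the grasp point. The pads swing forward as they close: fully open they stand 13 mm farther back than shut.
Start: joints at [-74.714, 4.979, 10.078, 95.1, 0, 90], TCP at [0.145, -0.531, 0.25] pointing down, gripper open.
Joint ranges: [-179.16, 179.16], [-48.56, 103.87], [-65.8, 70.77], [-126.05, 130.52], [-82.76, 87.17], [-180, 180]. Speed limits (degrees/s): [127.2, 127.2, 147.25, 180, 180, 180].

### API

Orientations are given as [roll, pitch, yaw] about the fixed x, y, z axes, in that order (R = Rz(yaw) Ry(pitch) Rx(roll)).
In Python, from workcell import bot, viewer, job gives the robot as it stands.
- The arm moves only by the tool play_rows, never from a script. Its argument "commands" is a list of rows, each an object of numbers: "tx", "ty", "tz": the shift along the tool's x, y, z in cm; "ax", "ay", "az": the turn, a rotation vector about the tool's x, y, z in rad. A call has 1 to 20 rows; each row is the pose to reach, as a shift and turn from the pose commanded when the call began, along the tool's axes at that moment; what a row does not reach only later rows make up. A row lasts 1/10 s, in which the tool goes at most 50 mm and 8.59 degrees, less where a joint would pass 70% of its speed; a pose out of reach is approached as far as the arm can. A call with a gripper value outside its range is refused whole. "grip" is the finger opening in cm, from 0 to 8.54, set as the call begins (left out, the last holds). The fingers move at their own pace and stop on an object; "newtons" is the grip in N (left out, the last holds). Time passes only in rows, so rows that repeat a pose let the fingers close. It gives the time, the measured TCP pose, the force and the opening at its end, in the units of the state.
- bot.get_obs(): the state, without advancing time (a new reading comes with each control period).
- viewer.camera(name): name is "scene" or "side" or "wrist"; returns a dict with "pixels" (480x640x3 uint8, red, green, blue), "depth" (480x640 float32, m along the optical axis (not along the pixel's ray), 0 where there is no reading), "fx", "fy", "cx", "cy" (pixels), "dist" ([k1, k2, p1, p2, k3] as OpenCV has them; the pictures are not rectified), "rvec" (rotation vector, rad) and "tvec" (3), from world to camera coordinates, as OpenCV has them; the wrist camera has in their place "tool_from_camera" (4x4, takes a point from camera to tool coordinates, whose origin is the TCP and whose axes are the flange's). Camera axes: x right, y down, z forward; pixel columns grow to the right and rows downward; lengths in m; the calibration is good to about 2 mm. A picture is of the moment at which its call begins: read the wrist's pose just before it.
- job.job_done(): hands the job in, once; it reports no verdict.
The state is a dict: "time": time; "q": joint angles; "qd": joint speeds; "joint_efforts": joint torques, N m; "ee_pos": TCP position; "tcp_rot": TCP orientation; "wrist_force": force on the tool from outside, world axes, zero at the start; "torque": the same for the moment, N m; "opening": finger opening in m.
Only numpy, scipy, OpenCV 4.12 (cv2) and the standard library are available. Lean on these libraries where they do the work, as an engineer would, in place of code of your own. Each camera call takes 0.05 s, during which the arm holds its last target.

### The job

First give the inspection lamp time to burn: wind the wing key of its spring timer clockwise until it is fully wound (it will take several short turns). Then lift the shaft with the toothed gear out of the open gearbox case and hold it in the air in front of the inspection camera, gear end towards the lens and its axis in line with the lens axis (which looks somewhat downwards), so that the centre of the gear's end face is at the focus, 100 mm straight out from the lens, just above the tip of the thin focus wand. Finish while still holding it there, still and touching nothing but the gripper, and leave the other two shafts, the tin, the brush and the camera where they are.

Things in the scene. Friction and masses are not known exactly. Their poses are not given: they have to be found in the camera images.
- key (a joint): how far the timer's key is wound: 0 slack, 2.8 rad fully wound (a hard stop); it grows clockwise seen from above, starts between 0 and 0.4. A weak spring pulls it back but its ratchet friction holds it wherever it is let go. Turning it takes about 0.1 N m.
- key_grip (a point): middle of the timer's steel wing key, a flat upright wing 38 mm long (its own x axis), 10 mm thick (its y axis) and 32 mm high, from 52 to 84 mm above the table; this point is 70 mm up, on the upright turning axis. The x axis turns with the key. It stands on the timer box, the top of which is 44 mm above the table.
- timer: fixed grey timer box, 66 x 66 x 44 mm, origin at the centre of its underside; it carries the key
- gearshaft_mid (a point): middle of the gear shaft, on its axis (60 mm above the table at the start). Steel, 150 mm long along its x axis, 16 mm diameter, lying loose in open slots; toothed gear (45 mm diameter, 16 mm thick) at the +x end, collar (28 mm diameter, 22 mm long) at the -x end, bare between. About 0.45 kg, balanced within 6 mm of this point. Which of the three places it lies in varies.
- gear_face (a point): centre of the outer end face of that gear, on the shaft axis, 75 mm along +x from the middle of the shaft; same axes
- focus (a point): the camera's focus: a point in the air on the lens axis, 100 mm in front of the lens. Its x axis points from here into the lens (rising 0.15 to 0.45 rad from level). A steel wand below the lens axis runs out to 32 mm under this point and ends there. The camera does not move by itself.
- stand: the camera's heavy stand, fixed; base plate 110 x 130 x 18 mm, column 400 mm high, carrying the camera head; origin at the underside near the plate's centre
- case: fixed open gearbox half: aluminium plate 200 x 230 x 12 mm, origin at the centre of its underside. Two cross walls, 10 mm thick, centred 40 mm either side of the centre along its x axis, tops 64 mm above the table, each have three open-topped slots 19 mm wide, 12 mm deep, 70 mm apart along y; three shafts lie in them along its x axis.
- plainshaft_mid (a point): middle of another shaft, 16 mm diameter, 150 mm long, with a smooth 28 mm collar at each end; to be left alone
- drumshaft_mid (a point): middle of a third shaft, 16 mm diameter, 150 mm long, with a smooth drum 28 mm in diameter, 46 mm long at its middle; to be left alone
- tin: open steel tin, 74 mm diameter, 100 mm high, origin at the centre of its underside; to be left alone
- brush_grip (a point): handle of a brush lying on the table, 190 mm long; to be left alone
There are look-alikes about, which are no part of the job. Leave any yellow look-alike of the part that bears gearshaft_mid alone.

How it is judged (in metres and radians):
On the way, in this order (a step that is already met when the one before it is completed fails the run):
1. the timer key is wound up (value of joint key above 2.5 rad), for 0.2 s.
2. the gear shaft is lifted clear of the case by the gripper (height (world z) of gearshaft_mid above 0.1 m and contact force between the fingers and gearshaft above 1 N and contact force between gearshaft and case below 0.1 N), for 0.2 s.
At the end, for the whole second after the job is handed in: Shaft held still in the fingers, touching neither case, stand nor timer; centre of the gear face within 18 mm of the focus, axis within 0.18 rad of the lens axis, gear towards the lens; key above 2.4 rad; other shafts moved under 30 mm (distance between gear_face and focus below 0.018 m and angle between the x axis of gear_face and the x axis of focus, either way round below 0.18 rad and x of gearshaft_mid in the frame of focus below -0.04 m and linear speed of gearshaft below 0.03 m/s and angular speed of gearshaft below 0.2 rad/s and contact force between the fingers and gearshaft above 1 N and contact force between gearshaft and case below 0.1 N and contact force between gearshaft and stand below 0.1 N and contact force between gearshaft and timer below 0.1 N and value of joint key above 2.4 rad and distance of each of plainshaft_mid, drumshaft_mid from where it was at the start of the episode below 0.03 m); the arm keeps its last pose, push and grip.
It fails at once if the plain shaft was disturbed (moved over 30 mm) (distance of plainshaft_mid from where it was at the start of the episode above 0.03 m).
It fails at once if the drum shaft was disturbed (moved over 30 mm) (distance of drumshaft_mid from where it was at the start of the episode above 0.03 m).
It fails at once if the tin was disturbed (moved over 30 mm) (distance of tin from where it was at the start of the episode above 0.03 m).
It fails at once if the brush was disturbed (moved over 30 mm) (distance of brush_grip from where it was at the start of the episode above 0.03 m).
It fails at once if the camera was disturbed (moved over 10 mm) (distance of focus from where it was at the start of the episode above 0.01 m).
It also fails if it takes over 64 s, if anything falls off the work surface, if the arm or the gripper's body presses on something with over 40 N, if the wrist force passes 120 N, or if a joint passes its speed limit or range.

## Working session

There is one attempt and no reset: what is moved stays moved. The work goes in short steps, Python scripts to look and compute and a tool call to move; the robot and the scene stay as the last step left them, time stands still between calls to the robot, and variables do not carry over. Pictures are saved under pics/ and viewed, and the job is handed in when it is done.

Besides the shell and the picture viewer there is one more tool, called after "Call:" as name(argument=value, ...) on one line, values as JSON. play_rows: Moves the arm, as the interface text tells. Its arguments: {"type":"object","properties":{"commands":{"type":"array"},"grip":{"type":"number"},"newtons":{"type":"number"}},"required":["commands"]}

```bash
ls; mkdir -p pics
python3 - <<'E'
from workcell import bot, viewer, job
import cv2, numpy as np
print(bot.get_obs())
for n in ["scene","side","wrist"]:
    c=viewer.camera(n)
    np.savez(f"{n}0.npz",**c)
    cv2.imwrite(f"pics/{n}0.png",c["pixels"][:,:,::-1])
    print(n,{k:v for k,v in c.items() if k not in("pixels","depth")},(c["depth"]>0).mean())
E
```

```text
pics
{'time': 0.0, 'q': array([-7.47127869e+01,  5.00893857e+00,  1.00349482e+01,  9.50980991e+01,
        2.39405469e-03,  9.00006209e+01]), 'qd': array([-0.08208254,  0.01093831, -0.04096537,  0.04105932,  0.03747957,
        0.14639749]), 'joint_efforts': array([-1.46326016e-03, -5.20384705e+01,  4.64807689e+01,  1.60738971e-02,
       -1.58053090e-04, -6.68835334e-07]), 'ee_pos': array([ 0.14497129, -0.53034866,  0.24960821]), 'tcp_rot': array([-1.79927910e+02, -2.39327164e-03,  1.52865893e+01]), 'wrist_force': array([-0.86855311,  0.3825013 , -0.68081196]), 'torque': array([ 0.01636951, -0.01450112,  0.10105768]), 'opening': 0.08502516394252752}
scene {'fx': 559.3529175091845, 'fy': 559.3529175091845, 'cx': 319.92583764443714, 'cy': 242.98471903717976, 'dist': array([-0.15314714,  0.        ,  0.        ,  0.        ,  0.        ]), 'rvec': array([ 2.01590686,  1.34201963, -0.56791957]), 'tvec': array([-0.18547334, -0.27230011,  1.68598733])} 0.9959733072916667
side {'fx': 532.574087728315, 'fy': 532.574087728315, 'cx': 312.4432553790645, 'cy': 246.28855788973004, 'dist': array([-0.01230358,  0.        ,  0.        ,  0.        ,  0.        ]), 'rvec': array([ 0.66779699, -2.43129994,  1.41925312]), 'tvec': array([0.46616231, 0.32610324, 1.05041096])} 0.995986328125
wrist {'fx': 339.05334678576304, 'fy': 339.05334678576304, 'cx': 320.30098798374274, 'cy': 242.50600351905865, 'dist': array([-0.05854281,  0.        ,  0.        ,  0.        ,  0.        ]), 'tool_from_camera': array([[-1.50903551e-03, -9.56924382e-01, -2.90333344e-01,
         7.52364028e-02],
       [ 9.99997213e-01, -9.16830308e-04, -2.17575432e-03,
        -1.70377632e-04],
       [ 1.81584595e-03, -2.90335818e-01,  9.56923098e-01,
        -1.22679358e-01],
       [ 0.00000000e+00,  0.00000000e+00,  0.00000000e+00,
         1.00000000e+00]])} 0.9962141927083333
```

View pics/scene0.png

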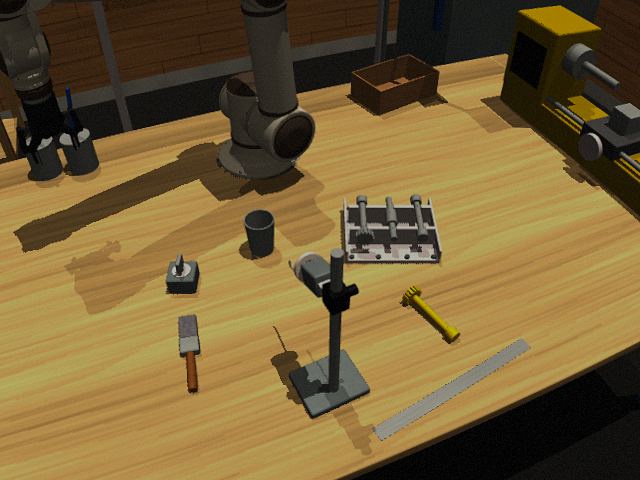

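View pics/side0.png

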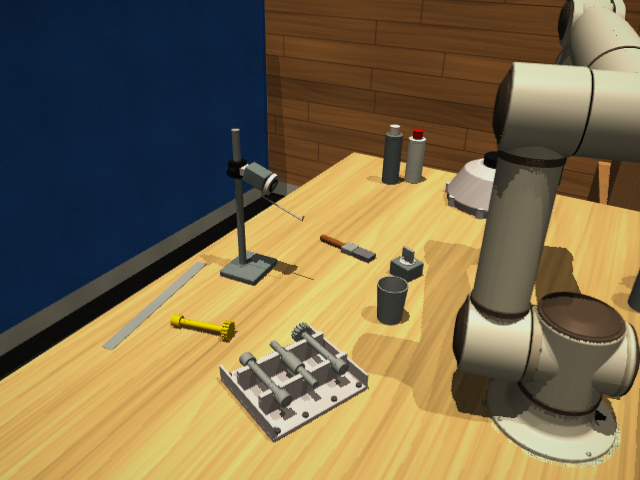

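View pics/wrist0.png

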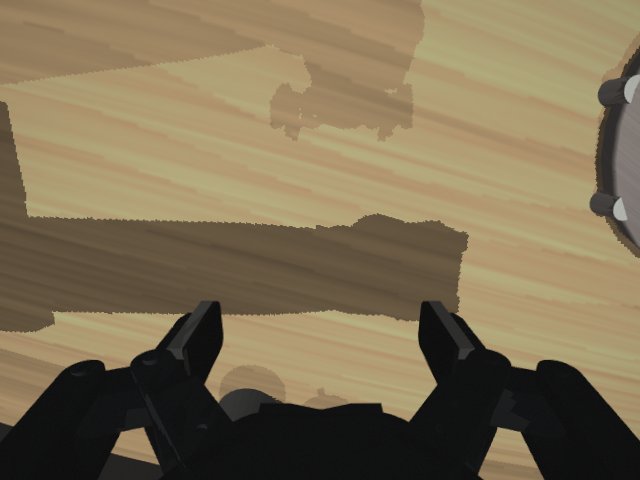

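```bash
cat > h.py <<'E'
import numpy as np, cv2
from scipy.spatial.transform import Rotation as R
def load(n): return dict(np.load(f"{n}.npz"))
def snap(n,tag):
    from workcell import bot,viewer
    o=bot.get_obs(); c=viewer.camera(n)
    if n=="wrist":
        T=np.eye(4);T[:3,:3]=R.from_euler('xyz',o['tcp_rot'],degrees=True).as_matrix();T[:3,3]=o['ee_pos']
        c['W']=T@c['tool_from_camera']
    np.savez(f"{tag}.npz",**c); cv2.imwrite(f"pics/{tag}.png",c["pixels"][:,:,::-1]); return c
def pose(c): # camera->world
    if 'W' in c: return c['W'][:3,:3],c['W'][:3,3]
    Rm=R.from_rotvec(c['rvec']).as_matrix(); return Rm.T,-Rm.T@c['tvec']
def rays(c,uv):
    K=np.array([[c['fx'],0,c['cx']],[0,c['fy'],c['cy']],[0,0,1]],float)
    p=cv2.undistortPoints(np.array(uv,float).reshape(-1,1,2),K,c['dist']).reshape(-1,2)
    return np.c_[p,np.ones(len(p))]
def wpts(c,uv):
    uv=np.array(uv).reshape(-1,2); d=c['depth'][uv[:,1].astype(int),uv[:,0].astype(int)]
    Rm,t=pose(c); return (rays(c,uv)*d[:,None])@Rm.T+t
def plane(c,uv,z):
    Rm,t=pose(c); r=rays(c,uv)@Rm.T; return t+r*((z-t[2])/r[:,2])[:,None]
def cloud(c):
    u,v=np.meshgrid(np.arange(640),np.arange(480)); 
    return wpts(c,np.c_[u.ravel(),v.ravel()]).reshape(480,640,3)
def tri(c1,uv1,c2,uv2):
    A=[];b=[]
    for c,uv in((c1,uv1),(c2,uv2)):
        Rm,t=pose(c);d=Rm@rays(c,[uv])[0];d/=np.linalg.norm(d);P=np.eye(3)-np.outer(d,d);A.append(P);b.append(P@t)
    x,res,_,_=np.linalg.lstsq(np.vstack(A),np.hstack(b),rcond=None); return x,np.sqrt(res)
def proj(c,P):
    P=np.atleast_2d(P);Rm,t=pose(c);K=np.array([[c['fx'],0,c['cx']],[0,c['fy'],c['cy']],[0,0,1]],float)
    rv=R.from_matrix(Rm.T).as_rotvec(); return cv2.projectPoints(P.astype(float),rv,-Rm.T@t,K,c['dist'])[0].reshape(-1,2)
def crop(c,tag,x0,y0,x1,y1,s):
    im=c['pixels'][y0:y1,x0:x1,::-1]; cv2.imwrite(f"pics/{tag}.png",cv2.resize(im,None,fx=s,fy=s,interpolation=cv2.INTER_CUBIC))
E
python3 - <<'E'
from h import *
s=load('scene0');d=load('side0')
crop(s,'c1',330,180,450,270,6); crop(s,'c2',260,230,380,330,6);crop(d,'c3',210,110,320,230,5);crop(s,'c4',150,240,220,300,8);crop(d,'c5',210,310,380,440,4);crop(d,'c6',370,230,440,330,6)
Cs=cloud(s);Cd=cloud(d)
for u,v in [(182,275),(181,262),(260,215),(363,238),(363,200),(317,265)]: print('s',u,v,Cs[v,u].round(3))
for u,v in [(406,270),(408,254),(302,218),(301,333),(340,368),(270,186)]: print('d',u,v,Cd[v,u].round(3))
for C in(Cs,Cd):
  m=(C[...,2]>0.03); print(np.median(C[300:320,540:600] if C is Cs else C[420:440,100:160],axis=(0,1)))
E
```

```text
s 182 275 [ 0.449 -0.328  0.046]
s 181 262 [ 0.432 -0.322  0.071]
s 260 215 [ 0.361 -0.107  0.081]
s 363 238 [0.513 0.098 0.062]
s 363 200 [0.398 0.154 0.073]
s 317 265 [ 0.765 -0.122  0.305]
d 406 270 [ 0.415 -0.283  0.04 ]
d 408 254 [ 0.426 -0.316  0.07 ]
d 302 218 [ 0.648 -0.128  0.199]
d 301 333 [0.502 0.116 0.066]
d 340 368 [0.38  0.168 0.065]
d 270 186 [ 0.73  -0.111  0.273]
[ 8.57187031e-01  4.69019533e-01 -8.48112306e-04]
[ 6.70245008e-01  4.56297589e-01 -2.24328797e-04]
```

```bash
cd pics
python3 - <<'E'
import cv2,numpy as np
for out,a in (('m1',['c1','c2']),('m2',['c3','c4']),('m3',['c5','c6'])):
    ims=[cv2.imread(x+'.png') for x in a]; h=max(i.shape[0] for i in ims)
    ims=[cv2.copyMakeBorder(i,0,h-i.shape[0],0,10,cv2.BORDER_CONSTANT) for i in ims]
    m=np.hstack(ims); f=min(800/m.shape[1],600/m.shape[0],1); print(out,f,m.shape)
E
```

```text
m1 0.547945205479452 (600, 1460, 3)
m2 0.7079646017699115 (600, 1130, 3)
m3 0.7142857142857143 (600, 1120, 3)
```

View pics/c1.png

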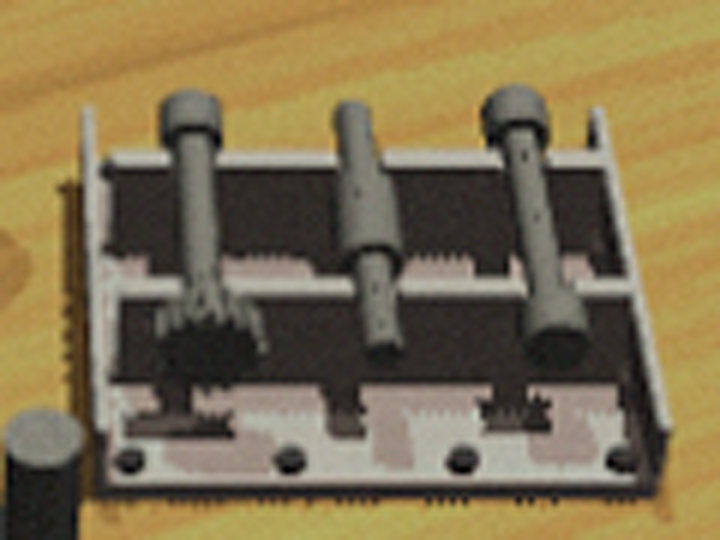

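View pics/c2.png

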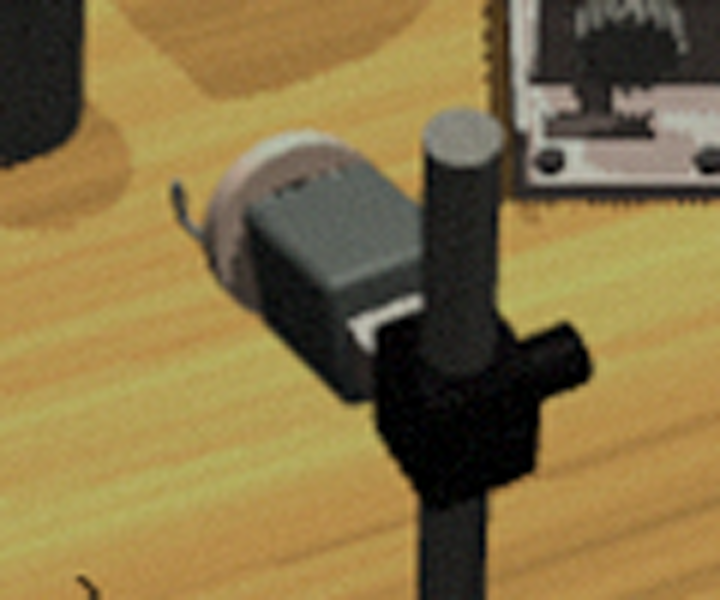

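View pics/c3.png

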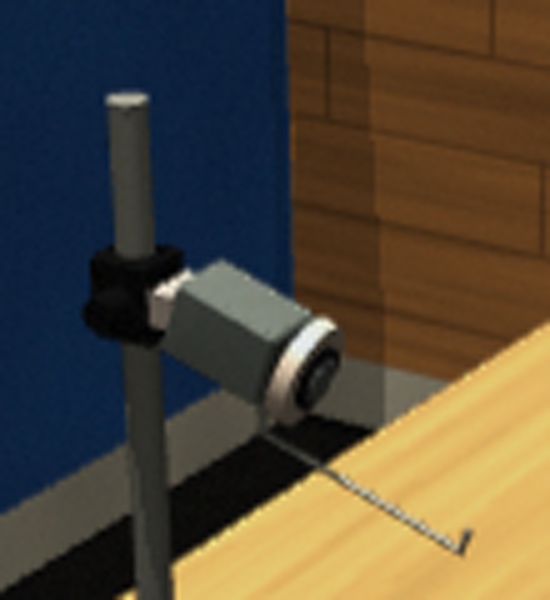

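View pics/c4.png

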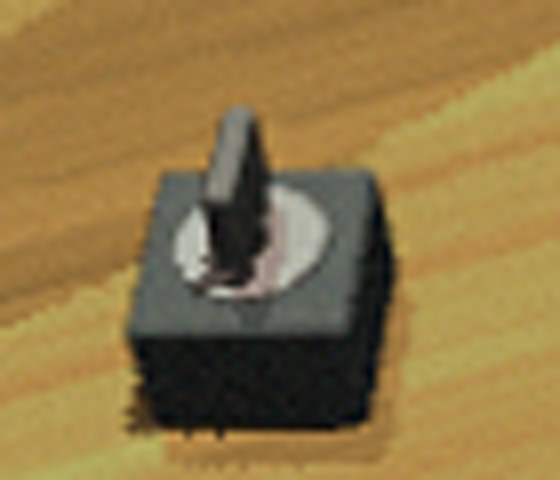

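View pics/c5.png

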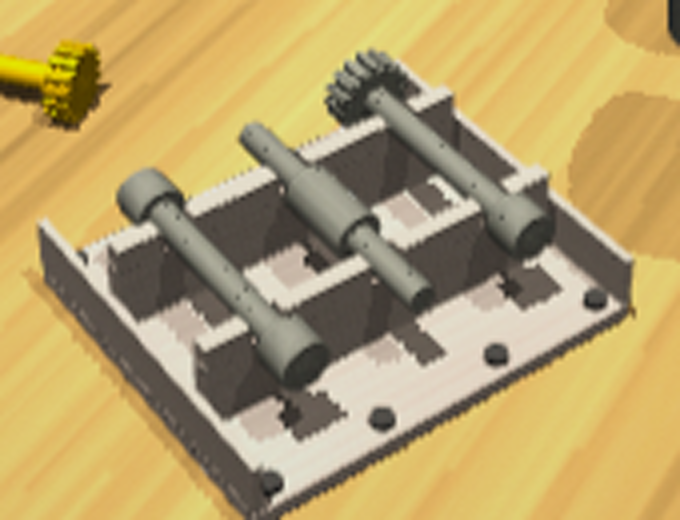

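View pics/c6.png

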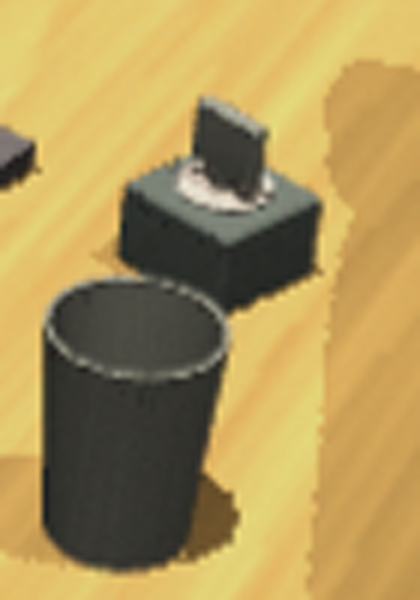

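Run:
```python
from h import *
s=load('scene0');d=load('side0')
Cs=cloud(s);Cd=cloud(d)
P=[]
for n,C in(('s',Cs),('d',Cd)):
    m=(abs(C[...,0]-.43)<.06)&(abs(C[...,1]+.31)<.06)&(C[...,2]>.02)
    p=C[m]; top=p[(p[:,2]>.035)&(p[:,2]<.05)]; key=p[p[:,2]>.056]
    print(n,'box top',len(top),cv2.minAreaRect((top[:,:2]*1000).astype(np.float32)),top[:,2].mean())
    print(' key',len(key),cv2.minAreaRect((key[:,:2]*1000).astype(np.float32)),key.mean(0),key[:,2].max())
    kt=key[key[:,2]>.078]; print(' keytop',len(kt),cv2.minAreaRect((kt[:,:2]*1000).astype(np.float32)),kt.mean(0))
    # gear shaft
    m=(abs(C[...,0]-.45)<.1)&(abs(C[...,1]-.13)<.06)&(C[...,2]>.062)&(C[...,2]<.1)
    p=C[m]; print(' gs',len(p), cv2.fitLine((p[:,:2]).astype(np.float32),cv2.DIST_HUBER,0,.001,.001).ravel(), p.min(0),p.max(0))
    m=(abs(C[...,0]-.75)<.15)&(abs(C[...,1]+.1)<.12)&(C[...,2]>.15)&(C[...,2]<.42); p=C[m]
    print(' head',len(p),p.min(0),p.max(0))
    ys,xs=np.nonzero(m); print(xs.min(),xs.max(),ys.min(),ys.max())
# lens disc in side
crop(d,'c7',250,160,310,225,12)
crop(s,'c8',280,240,345,300,12)
```

```text
s box top 560 ((432.7087707519531, -327.2312316894531), (69.05549621582031, 69.49501037597656), 69.68008422851562) 0.04308059727553456
 key 127 ((432.4272766113281, -326.5329284667969), (12.229338645935059, 39.980411529541016), 69.7019271850586) [ 0.43638914 -0.32669443  0.07486627] 0.08801050863628601
 keytop 62 ((432.09014892578125, -326.6450500488281), (10.276704788208008, 39.53395462036133), 64.68556213378906) [ 0.4328524  -0.32628417  0.08272627]
 gs 604 [ 0.93697375 -0.34939978  0.4574726   0.1347704 ] [0.37362924 0.0815726  0.06201824] [0.54381578 0.18991204 0.08339229]
 head 2878 [ 0.64420206 -0.15406709  0.1501477 ] [ 0.85398781 -0.08078991  0.40084143]
288 358 248 354
d box top 301 ((429.230224609375, -321.165283203125), (73.3398208618164, 69.68421173095703), 69.22280883789062) 0.04195798045036612
 key 121 ((429.014404296875, -322.02947998046875), (14.500798225402832, 39.443382263183594), 70.70095825195312) [ 0.42801512 -0.31965525  0.07140662] 0.08418219738382837
 keytop 36 ((427.83282470703125, -321.3222961425781), (12.121356964111328, 35.7719841003418), 66.73482513427734) [ 0.42802034 -0.32124314  0.0813209 ]
 gs 783 [ 0.95986956 -0.28044677  0.47593036  0.13581961] [0.36997996 0.08691445 0.06200223] [0.53991096 0.18982618 0.0829973 ]
 head 1717 [ 0.64305704 -0.15088334  0.15033504] [ 0.85090101 -0.07347579  0.39816033]
226 304 129 221
```

View pics/c7.png

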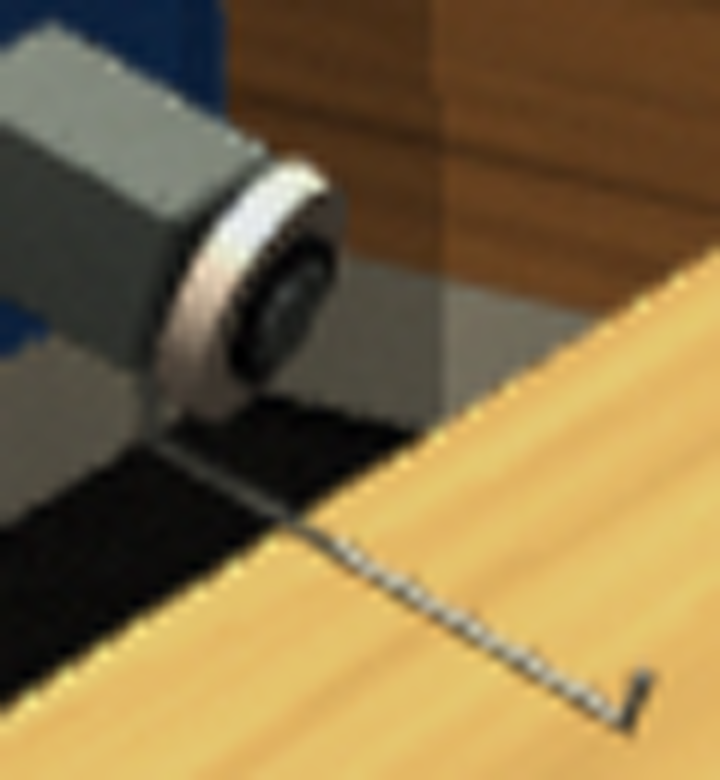

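View pics/c8.png

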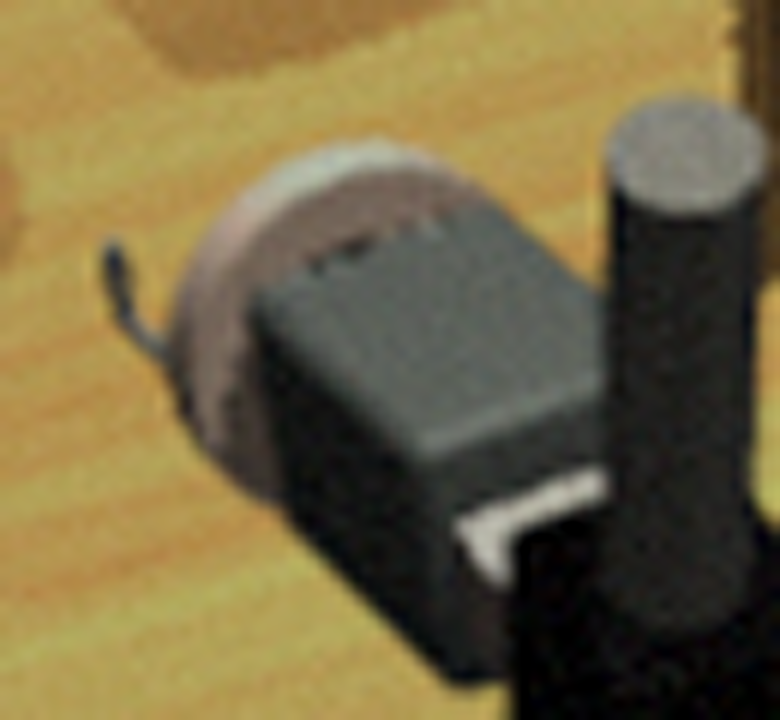

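```bash
cat >> h.py <<'E'
def cur():
    from workcell import bot
    o=bot.get_obs(); return R.from_euler('xyz',o['tcp_rot'],degrees=True),o['ee_pos'],o
def delta(p,rt):
    r,t,o=cur(); d=r.inv().apply(np.array(p)-t)*100; return d.round(3),(r.inv()*rt).as_rotvec().round(4)
def down(yaw): return R.from_euler('xyz',[180,0,yaw],degrees=True)
E
python3 - <<'E'
from h import *
print(delta([.431,-.324,.2],down(158)))
s=load('scene0');d=load('side0')
for n,c in(('s',s),('d',d)):
    C=cloud(c);m=(abs(C[...,0]-.43)<.06)&(abs(C[...,1]+.31)<.06)&(C[...,2]>.056);p=C[m]
    print(cv2.fitLine((p[:,:2]).astype(np.float32),cv2.DIST_HUBER,0,.001,.001).ravel())
print(tri(s,(289.2,260.4),d,(303.75,216.2)))
C=cloud(d)
# lens points
for u,v in[(272,188),(274,186),(276,184),(270,192),(276,180),(268,194),(265,190),(270,180),(273,175)]: print(u,v,C[v,u].round(4),d['pixels'][v,u])
E
```

```text
(array([ 33.034, -12.365,   4.988]), array([-4.0000e-04, -1.2000e-03, -2.4908e+00]))
[ 0.8939657  -0.44813535  0.4346086  -0.3255323 ]
[ 0.9360384  -0.35189795  0.4257361  -0.3181198 ]
(array([ 0.64458848, -0.13124853,  0.20396017]), array([0.00015567]))
272 188 [ 0.7287 -0.1176  0.2656] [32 33 31]
274 186 [ 0.7254 -0.1217  0.2702] [29 32 29]
276 184 [ 0.7265 -0.1323  0.2715] [29 31 27]
270 192 [ 0.7397 -0.1243  0.2496] [43 39 34]
276 180 [ 0.7223 -0.1264  0.2852] [7 7 9]
268 194 [ 0.739  -0.1143  0.2481] [53 47 41]
265 190 [ 0.7347 -0.0958  0.2668] [81 71 60]
270 180 [ 0.7267 -0.1068  0.2912] [226 230 222]
273 175 [ 0.7268 -0.1204  0.2995] [228 231 220]
```

Call:
play_rows(commands=[{"tx": 33, "ty": -12.4, "tz": 5, "az": -2.49}, {"tx": 33, "ty": -12.4, "tz": 5, "az": -2.49}, {"tx": 33, "ty": -12.4, "tz": 5, "az": -2.49}, {"tx": 33, "ty": -12.4, "tz": 5, "az": -2.49}, {"tx": 33, "ty": -12.4, "tz": 5, "az": -2.49}, {"tx": 33, "ty": -12.4, "tz": 5, "az": -2.49}, {"tx": 33, "ty": -12.4, "tz": 5, "az": -2.49}, {"tx": 33, "ty": -12.4, "tz": 5, "az": -2.49}, {"tx": 33, "ty": -12.4, "tz": 5, "az": -2.49}, {"tx": 33, "ty": -12.4, "tz": 5, "az": -2.49}, {"tx": 33, "ty": -12.4, "tz": 5, "az": -2.49}, {"tx": 33, "ty": -12.4, "tz": 5, "az": -2.49}, {"tx": 33, "ty": -12.4, "tz": 5, "az": -2.49}, {"tx": 33, "ty": -12.4, "tz": 5, "az": -2.49}, {"tx": 33, "ty": -12.4, "tz": 5, "az": -2.49}, {"tx": 33, "ty": -12.4, "tz": 5, "az": -2.49}, {"tx": 33, "ty": -12.4, "tz": 5, "az": -2.49}, {"tx": 33, "ty": -12.4, "tz": 5, "az": -2.49}, {"tx": 33, "ty": -12.4, "tz": 5, "az": -2.49}], grip=5)

```text
invalid input at $.commands[0]: expected keys tx, ty, tz, ax, ay, az
```

Run:
```python
from h import *
c=snap('wrist','w1'); r,t,o=cur(); print(o['time'],o['q'].round(1),t.round(4),o['tcp_rot'].round(2),o['opening'])
C=cloud(c);m=(abs(C[...,0]-.43)<.06)&(abs(C[...,1]+.32)<.06)&(C[...,2]>.03)&(C[...,2]<.1)
p=C[m];k=p[p[:,2]>.056]; top=p[p[:,2]<.05]
print(len(k),k[:,2].max(),cv2.minAreaRect((k[:,:2]*1000).astype(np.float32)),cv2.fitLine((k[:,:2]).astype(np.float32),cv2.DIST_HUBER,0,.001,.001).ravel())
print(cv2.minAreaRect((top[:,:2]*1000).astype(np.float32)),top[:,2].mean())
k=k[k[:,2]>.078];print(len(k),cv2.minAreaRect((k[:,:2]*1000).astype(np.float32)))
```

```text
0.2 [-74.7   5.   10.1  95.1   0.   90. ] [ 0.145  -0.5304  0.2499] [-179.95   -0.     15.29] 0.08511936278979376Traceback (most recent call last):
  File "<stdin>", line 5, in <module>
    return umr_maximum(a, axis, None, out, keepdims, initial, where)
ValueError: zero-size array to reduction operation maximum which has no identity
```

View pics/w1.png

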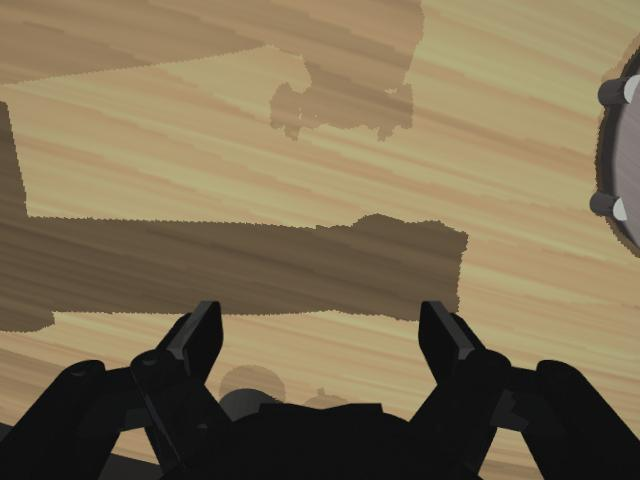

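Call:
play_rows(commands=[{"tx": 33, "ty": -12.4, "tz": 5, "ax": 0, "ay": 0, "az": -2.49}, {"tx": 33, "ty": -12.4, "tz": 5, "ax": 0, "ay": 0, "az": -2.49}, {"tx": 33, "ty": -12.4, "tz": 5, "ax": 0, "ay": 0, "az": -2.49}, {"tx": 33, "ty": -12.4, "tz": 5, "ax": 0, "ay": 0, "az": -2.49}, {"tx": 33, "ty": -12.4, "tz": 5, "ax": 0, "ay": 0, "az": -2.49}, {"tx": 33, "ty": -12.4, "tz": 5, "ax": 0, "ay": 0, "az": -2.49}, {"tx": 33, "ty": -12.4, "tz": 5, "ax": 0, "ay": 0, "az": -2.49}, {"tx": 33, "ty": -12.4, "tz": 5, "ax": 0, "ay": 0, "az": -2.49}, {"tx": 33, "ty": -12.4, "tz": 5, "ax": 0, "ay": 0, "az": -2.49}, {"tx": 33, "ty": -12.4, "tz": 5, "ax": 0, "ay": 0, "az": -2.49}, {"tx": 33, "ty": -12.4, "tz": 5, "ax": 0, "ay": 0, "az": -2.49}, {"tx": 33, "ty": -12.4, "tz": 5, "ax": 0, "ay": 0, "az": -2.49}, {"tx": 33, "ty": -12.4, "tz": 5, "ax": 0, "ay": 0, "az": -2.49}, {"tx": 33, "ty": -12.4, "tz": 5, "ax": 0, "ay": 0, "az": -2.49}, {"tx": 33, "ty": -12.4, "tz": 5, "ax": 0, "ay": 0, "az": -2.49}, {"tx": 33, "ty": -12.4, "tz": 5, "ax": 0, "ay": 0, "az": -2.49}, {"tx": 33, "ty": -12.4, "tz": 5, "ax": 0, "ay": 0, "az": -2.49}, {"tx": 33, "ty": -12.4, "tz": 5, "ax": 0, "ay": 0, "az": -2.49}, {"tx": 33, "ty": -12.4, "tz": 5, "ax": 0, "ay": 0, "az": -2.49}], grip=5)

```text
time: 2.1
ee_pos: [0.4306, -0.3239, 0.2002]
tcp_rot: [180.0, -0.0, 157.8]
wrist_force: [0.3, -0.2, 0.2]
opening: 0.0496
```

Run:
```python
from h import *
c=snap('wrist','w1'); r,t,o=cur(); print(o['time'],o['q'].round(1),t.round(4),o['tcp_rot'].round(2),o['opening'])
C=cloud(c);m=(abs(C[...,0]-.43)<.06)&(abs(C[...,1]+.32)<.06)&(C[...,2]>.03)&(C[...,2]<.1)
p=C[m];k=p[p[:,2]>.056]; top=p[p[:,2]<.05]
print(len(k),k[:,2].max(),cv2.minAreaRect((k[:,:2]*1000).astype(np.float32)),cv2.fitLine((k[:,:2]).astype(np.float32),cv2.DIST_HUBER,0,.001,.001).ravel())
print(cv2.minAreaRect((top[:,:2]*1000).astype(np.float32)),top[:,2].mean())
k=k[k[:,2]>.078];print(len(k),cv2.minAreaRect((k[:,:2]*1000).astype(np.float32)))
```

```text
2.15 [-37.    2.7   2.1  89.4   0.  -14.8] [ 0.4306 -0.3239  0.2002] [ 1.800e+02 -1.000e-02  1.578e+02] 0.04959841957198227
696 0.08519280228828882 ((431.54559326171875, -323.5588684082031), (10.316864967346191, 38.484683990478516), 67.93124389648438) [ 0.9218596  -0.38752392  0.42837623 -0.3227594 ]
((431.28314208984375, -323.9908752441406), (66.04759979248047, 66.42576599121094), 68.6155014038086) 0.04318798549150422
618 ((431.52734375, -323.7762451171875), (9.603297233581543, 38.332374572753906), 67.39639282226562)
```

View pics/w1.png

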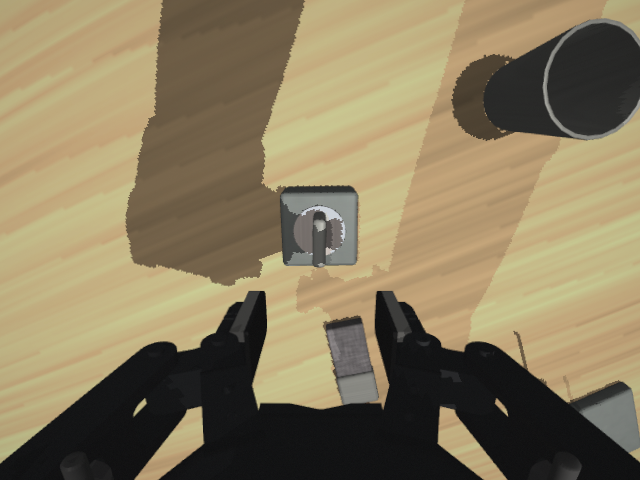

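Call:
play_rows(commands=[{"tx": -0.1, "ty": 0, "tz": 4, "ax": 0, "ay": 0, "az": 0}, {"tx": -0.1, "ty": 0, "tz": 8, "ax": 0, "ay": 0, "az": 0}, {"tx": -0.1, "ty": 0, "tz": 11, "ax": 0, "ay": 0, "az": 0}, {"tx": -0.1, "ty": 0, "tz": 12.8, "ax": 0, "ay": 0, "az": 0}, {"tx": -0.1, "ty": 0, "tz": 12.8, "ax": 0, "ay": 0, "az": 0}, {"tx": -0.1, "ty": 0, "tz": 12.8, "ax": 0, "ay": 0, "az": 0}])

```text
time: 2.75
ee_pos: [0.4316, -0.3244, 0.0729]
tcp_rot: [-180.0, 0.0, 157.9]
wrist_force: [0.5, -1.2, 0.9]
opening: 0.05
```

Call:
play_rows(commands=[{"tx": 0, "ty": 0, "tz": 0, "ax": 0, "ay": 0, "az": 0}, {"tx": 0, "ty": 0, "tz": 0, "ax": 0, "ay": 0, "az": 0}, {"tx": 0, "ty": 0, "tz": 0, "ax": 0, "ay": 0, "az": 0}, {"tx": 0, "ty": 0, "tz": 0, "ax": 0, "ay": 0, "az": 0}, {"tx": 0, "ty": 0, "tz": 0, "ax": 0, "ay": 0, "az": 0}, {"tx": 0, "ty": 0, "tz": 0, "ax": 0, "ay": 0, "az": 0}, {"tx": 0, "ty": 0, "tz": 0, "ax": 0, "ay": 0, "az": 0}, {"tx": 0, "ty": 0, "tz": 0, "ax": 0, "ay": 0, "az": 0}], grip=0.5, newtons=60)

```text
time: 3.55
ee_pos: [0.4319, -0.3254, 0.0736]
tcp_rot: [-179.9, 0.1, 157.9]
wrist_force: [-2.7, -4.3, 4.7]
opening: 0.0089
```

Call:
play_rows(commands=[{"tx": 0, "ty": 0, "tz": 0, "ax": 0, "ay": 0, "az": 0.13}, {"tx": 0, "ty": 0, "tz": 0, "ax": 0, "ay": 0, "az": 0.26}, {"tx": 0, "ty": 0, "tz": 0, "ax": 0, "ay": 0, "az": 0.39}, {"tx": 0, "ty": 0, "tz": 0, "ax": 0, "ay": 0, "az": 0.52}, {"tx": 0, "ty": 0, "tz": 0, "ax": 0, "ay": 0, "az": 0.65}, {"tx": 0, "ty": 0, "tz": 0, "ax": 0, "ay": 0, "az": 0.78}, {"tx": 0, "ty": 0, "tz": 0, "ax": 0, "ay": 0, "az": 0.91}, {"tx": 0, "ty": 0, "tz": 0, "ax": 0, "ay": 0, "az": 1.04}, {"tx": 0, "ty": 0, "tz": 0, "ax": 0, "ay": 0, "az": 1.17}, {"tx": 0, "ty": 0, "tz": 0, "ax": 0, "ay": 0, "az": 1.2}, {"tx": 0, "ty": 0, "tz": 0, "ax": 0, "ay": 0, "az": 1.2}])

```text
time: 4.65
ee_pos: [0.4306, -0.3263, 0.0736]
tcp_rot: [-179.9, 0.3, 89.0]
wrist_force: [-9.7, -10.1, 5.8]
opening: 0.009
```

Run:
```python
from h import *
r,t,o=cur(); print(o['time'],o['q'].round(1),t.round(4),o['tcp_rot'].round(2),o['opening'],o['torque'],o['wrist_force'])
c=snap('wrist','w2')
```

```text
4.65 [-37.    3.9 -10.7  75.4  -0.3  54. ] [ 0.4306 -0.3263  0.0736] [-179.93    0.26   89.01] 0.009030996967472431 [-1.86372824  1.81573222 -0.02443672] [ -9.74664196 -10.06879937   5.84639431]
```

View pics/w2.png

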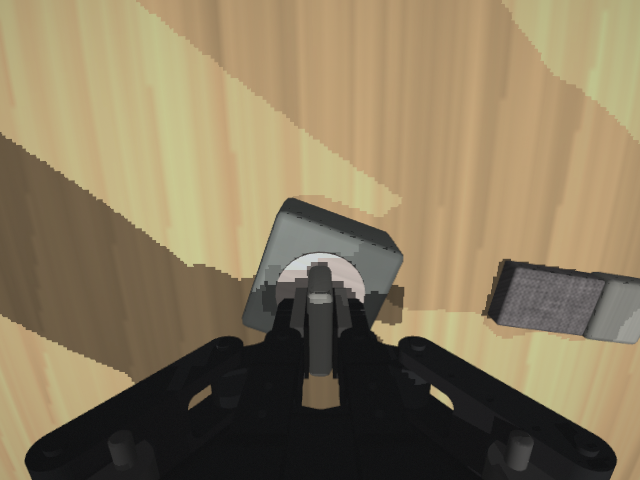

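Call:
play_rows(commands=[{"tx": 0, "ty": 0, "tz": 0, "ax": 0, "ay": 0, "az": 0.13}, {"tx": 0, "ty": 0, "tz": 0, "ax": 0, "ay": 0, "az": 0.26}, {"tx": 0, "ty": 0, "tz": 0, "ax": 0, "ay": 0, "az": 0.39}, {"tx": 0, "ty": 0, "tz": 0, "ax": 0, "ay": 0, "az": 0.52}, {"tx": 0, "ty": 0, "tz": 0, "ax": 0, "ay": 0, "az": 0.65}, {"tx": 0, "ty": 0, "tz": 0, "ax": 0, "ay": 0, "az": 0.78}, {"tx": 0, "ty": 0, "tz": 0, "ax": 0, "ay": 0, "az": 0.91}, {"tx": 0, "ty": 0, "tz": 0, "ax": 0, "ay": 0, "az": 1.04}, {"tx": 0, "ty": 0, "tz": 0, "ax": 0, "ay": 0, "az": 1.17}, {"tx": 0, "ty": 0, "tz": 0, "ax": 0, "ay": 0, "az": 1.2}, {"tx": 0, "ty": 0, "tz": 0, "ax": 0, "ay": 0, "az": 1.2}])

```text
time: 5.8
ee_pos: [0.4293, -0.3255, 0.0736]
tcp_rot: [179.9, 0.3, 20.3]
wrist_force: [-16.3, -4.2, 11.6]
opening: 0.0091
```

Run:
```python
from h import *
r,t,o=cur(); print(o['time'],o['q'].round(1),t.round(4),o['tcp_rot'].round(2),o['opening'],o['torque'],o['wrist_force'])
```

```text
5.8 [-37.    3.8 -10.7  75.5  -0.3 122.7] [ 0.4293 -0.3255  0.0736] [179.92   0.27  20.26] 0.00911173511329652 [-0.98860123  3.23636572 -0.02286482] [-16.31774604  -4.15155831  11.55705794]
```

Call:
play_rows(commands=[{"tx": 0, "ty": 0, "tz": 0, "ax": 0, "ay": 0, "az": 0.06}, {"tx": 0, "ty": 0, "tz": 0, "ax": 0, "ay": 0, "az": 0.12}, {"tx": 0, "ty": 0, "tz": 0, "ax": 0, "ay": 0, "az": 0.18}, {"tx": 0, "ty": 0, "tz": 0, "ax": 0, "ay": 0, "az": 0.18}])

```text
time: 6.2
ee_pos: [0.4293, -0.3252, 0.0736]
tcp_rot: [179.9, 0.3, 9.9]
wrist_force: [-16.7, -3.5, 12.0]
opening: 0.009
```

Run:
```python
from h import *
r,t,o=cur(); print(o['time'],o['q'].round(2),t.round(4),o['tcp_rot'].round(2),o['opening'],o['torque'],o['wrist_force'],o['joint_efforts'])
```

```text
6.2 [-37.02   3.83 -10.71  75.57  -0.25 133.07] [ 0.4293 -0.3252  0.0736] [179.91   0.26   9.9 ] 0.008953553680924679 [-6.52209755e-01  3.34899795e+00 -2.69668946e-03] [-16.67508896  -3.45974991  11.97441827] [  7.06508964 -44.77484107  45.7972455   -4.83046934   3.53422254
   0.71582889]
```

Call:
play_rows(commands=[{"tx": 0, "ty": 0, "tz": 0, "ax": 0, "ay": 0, "az": 0.05}, {"tx": 0, "ty": 0, "tz": 0, "ax": 0, "ay": 0, "az": 0.08}, {"tx": 0, "ty": 0, "tz": 0, "ax": 0, "ay": 0, "az": 0.08}])

```text
time: 6.5
ee_pos: [0.4292, -0.3251, 0.0736]
tcp_rot: [179.9, 0.3, 5.4]
wrist_force: [-17.3, -3.5, 13.1]
opening: 0.009
```

Run:
```python
from h import *
r,t,o=cur(); print(o['time'],o['q'].round(2),t.round(4),o['tcp_rot'].round(2),o['opening'],o['torque'],o['wrist_force'],o['joint_efforts'])
c=snap('wrist','w3')
```

```text
6.5 [-37.02   3.83 -10.71  75.58  -0.24 137.6 ] [ 0.4292 -0.3251  0.0736] [179.9    0.25   5.38] 0.009011394276546061 [-0.50556609  3.36766642 -0.01844253] [-17.28331117  -3.45161895  13.07467266] [  6.82915539 -44.66104746  45.88075519  -5.02263889   3.42020877
   0.35423848]
```

View pics/w3.png

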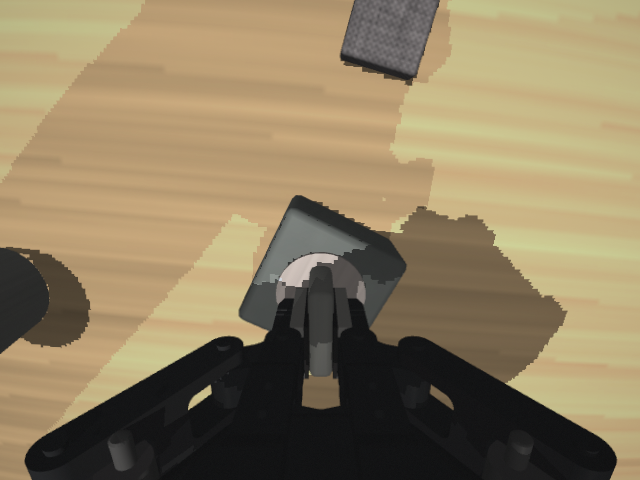

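Call:
play_rows(commands=[{"tx": 0, "ty": 0, "tz": 0, "ax": 0, "ay": 0, "az": 0.05}, {"tx": 0, "ty": 0, "tz": 0, "ax": 0, "ay": 0, "az": 0.1}, {"tx": 0, "ty": 0, "tz": 0, "ax": 0, "ay": 0, "az": 0.1}])

```text
time: 6.85
ee_pos: [0.4293, -0.325, 0.0736]
tcp_rot: [179.9, 0.2, -0.4]
wrist_force: [-17.2, -2.4, 13.8]
opening: 0.0088
```

Run:
```python
from h import *
r,t,o=cur(); print(o['time'],o['q'].round(2),t.round(4),o['tcp_rot'].round(2),o['opening'],o['torque'],o['wrist_force'],o['joint_efforts'])
```

```text
6.85 [-37.01   3.83 -10.71  75.58  -0.23 143.37] [ 0.4293 -0.325   0.0736] [179.89   0.24  -0.38] 0.008815741495852134 [-0.33975472  3.4416067  -0.03593373] [-17.2345653   -2.38062144  13.77949054] [  6.50062993 -44.53141809  45.97543716  -5.23924783   3.26604098
   0.58422491]
```

Call:
play_rows(commands=[{"tx": 0, "ty": 0, "tz": 0, "ax": 0, "ay": 0, "az": 0}, {"tx": 0, "ty": 0, "tz": 0, "ax": 0, "ay": 0, "az": 0}, {"tx": 0, "ty": 0, "tz": 0, "ax": 0, "ay": 0, "az": 0}, {"tx": 0, "ty": 0, "tz": 0, "ax": 0, "ay": 0, "az": 0}, {"tx": 0, "ty": 0, "tz": -2, "ax": 0, "ay": 0, "az": 0}, {"tx": 0, "ty": 0, "tz": -6, "ax": 0, "ay": 0, "az": 0}, {"tx": 0, "ty": 0, "tz": -10, "ax": 0, "ay": 0, "az": 0}, {"tx": 0, "ty": 0, "tz": -13, "ax": 0, "ay": 0, "az": 0}, {"tx": 0, "ty": 0, "tz": -13, "ax": 0, "ay": 0, "az": 0}], grip=5)

```text
time: 7.75
ee_pos: [0.4329, -0.3251, 0.207]
tcp_rot: [179.8, -0.3, -0.2]
wrist_force: [0.0, -0.4, 0.4]
opening: 0.0501
```

Run:
```python
from h import *
c=snap('wrist','w4'); r,t,o=cur(); print(o['time'],o['q'].round(1),t.round(4),o['tcp_rot'].round(2),o['opening'],o['wrist_force'])
C=cloud(c);m=(abs(C[...,0]-.43)<.06)&(abs(C[...,1]+.32)<.06)&(C[...,2]>.03)&(C[...,2]<.1)
p=C[m];k=p[p[:,2]>.056]; top=p[p[:,2]<.05]
k=k[k[:,2]>.078];print(len(k),cv2.minAreaRect((k[:,:2]*1000).astype(np.float32)))
print(cv2.minAreaRect((top[:,:2]*1000).astype(np.float32)),top[:,2].mean())
s=load('scene0');d=load('side0')
# gear shaft from both views: bare part, collar, gear
for n,c in(('s',s),('d',d)):
    C=cloud(c);m=(abs(C[...,0]-.45)<.13)&(abs(C[...,1]-.2)<.15)&(C[...,2]>.006)&(C[...,2]<.09)
    p=C[m];print(n,'case',cv2.minAreaRect((p[:,:2]*1000).astype(np.float32)))
```

```text
7.8 [-36.9   2.8   2.7  89.7   0.  143.3] [ 0.4325 -0.3248  0.2044] [ 1.7987e+02 -1.8000e-01 -1.7000e-01] 0.05013565954473298 [-0.18271788 -0.23527069 -0.90539966]
604 ((431.9459533691406, -324.3728942871094), (9.42296314239502, 37.145835876464844), 89.59193420410156)
((431.71368408203125, -324.2509460449219), (66.14945220947266, 65.91249084472656), 68.56780242919922) 0.04323853750841556
s case ((456.0742492675781, 196.15252685546875), (276.34783935546875, 244.75050354003906), 83.61676788330078)
d case ((470.00836181640625, 199.2565155029297), (233.14395141601562, 202.94488525390625), 67.2946548461914)
```

View pics/w4.png

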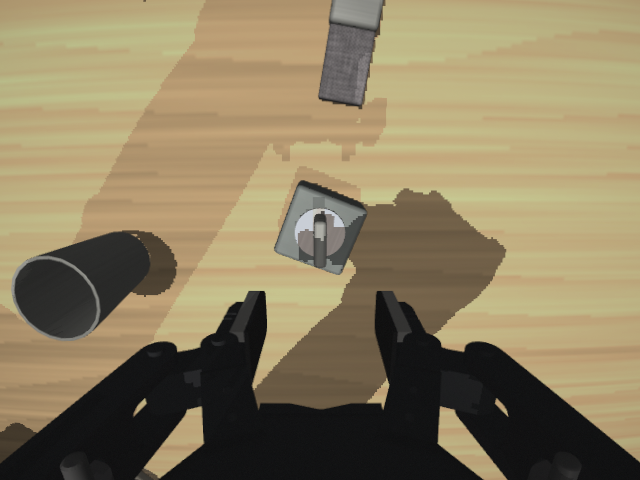

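Call:
play_rows(commands=[{"tx": 2.8, "ty": -45.5, "tz": -4.6, "ax": 0, "ay": 0, "az": -2.81}, {"tx": 2.8, "ty": -45.5, "tz": -4.6, "ax": 0, "ay": 0, "az": -2.81}, {"tx": 2.8, "ty": -45.5, "tz": -4.6, "ax": 0, "ay": 0, "az": -2.81}, {"tx": 2.8, "ty": -45.5, "tz": -4.6, "ax": 0, "ay": 0, "az": -2.81}, {"tx": 2.8, "ty": -45.5, "tz": -4.6, "ax": 0, "ay": 0, "az": -2.81}, {"tx": 2.8, "ty": -45.5, "tz": -4.6, "ax": 0, "ay": 0, "az": -2.81}, {"tx": 2.8, "ty": -45.5, "tz": -4.6, "ax": 0, "ay": 0, "az": -2.81}, {"tx": 2.8, "ty": -45.5, "tz": -4.6, "ax": 0, "ay": 0, "az": -2.81}, {"tx": 2.8, "ty": -45.5, "tz": -4.6, "ax": 0, "ay": 0, "az": -2.81}, {"tx": 2.8, "ty": -45.5, "tz": -4.6, "ax": 0, "ay": 0, "az": -2.81}, {"tx": 2.8, "ty": -45.5, "tz": -4.6, "ax": 0, "ay": 0, "az": -2.81}, {"tx": 2.8, "ty": -45.5, "tz": -4.6, "ax": 0, "ay": 0, "az": -2.81}, {"tx": 2.8, "ty": -45.5, "tz": -4.6, "ax": 0, "ay": 0, "az": -2.81}, {"tx": 2.8, "ty": -45.5, "tz": -4.6, "ax": 0, "ay": 0, "az": -2.81}, {"tx": 2.8, "ty": -45.5, "tz": -4.6, "ax": 0, "ay": 0, "az": -2.81}, {"tx": 2.8, "ty": -45.5, "tz": -4.6, "ax": 0, "ay": 0, "az": -2.81}, {"tx": 2.8, "ty": -45.5, "tz": -4.6, "ax": 0, "ay": 0, "az": -2.81}, {"tx": 2.8, "ty": -45.5, "tz": -4.6, "ax": 0, "ay": 0, "az": -2.81}, {"tx": 2.8, "ty": -45.5, "tz": -4.6, "ax": 0, "ay": 0, "az": -2.81}, {"tx": 2.8, "ty": -45.5, "tz": -4.6, "ax": 0, "ay": 0, "az": -2.81}], grip=4)

```text
time: 9.8
ee_pos: [0.4608, 0.1306, 0.247]
tcp_rot: [-179.9, -0.1, 160.9]
wrist_force: [0.1, 0.0, 0.6]
opening: 0.0397
```

Run:
```python
from h import *
c=snap('wrist','w5'); r,t,o=cur(); print(o['time'],o['q'].round(1),t.round(4),o['tcp_rot'].round(2),o['opening'],o['wrist_force'])
```

```text
9.85 [15.8 -4.7  0.  94.8  0.  35.1] [0.4608 0.1306 0.2472] [-1.7995e+02 -8.0000e-02  1.6069e+02] 0.03992281946700267 [-0.02729767  0.33296523  0.17529591]
```

View pics/w5.png

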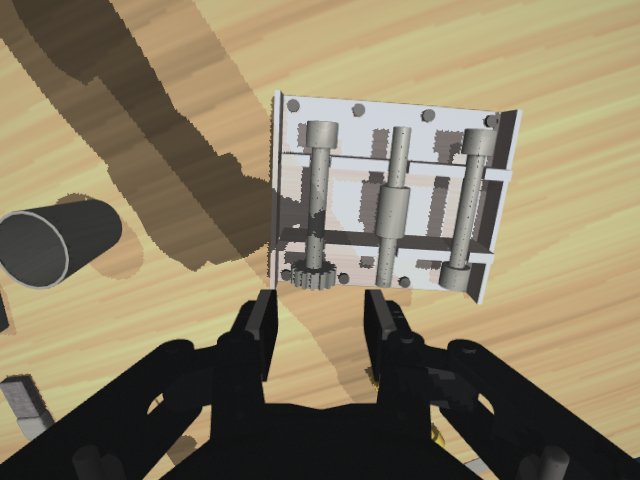

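Run:
```python
from h import *
c=load('w5');C=cloud(c)
crop(c,'c9',270,90,370,300,2.8)
u,v=np.meshgrid(np.arange(640),np.arange(480))
m=(u>288)&(u<345)&(v>115)&(v<292)&(C[...,2]>.0655)&(C[...,2]<.1)
p=C[m]; 
bare=(v>158)&(v<255)&m
b=C[bare]; vx,vy,x0,y0=cv2.fitLine(b[:,:2].astype(np.float32),cv2.DIST_HUBER,0,.001,.001).ravel()
d=np.array([vx,vy]); d*=np.sign(d[0]); n=np.array([-d[1],d[0]])
print('dir',d,np.degrees(np.arctan2(d[1],d[0])),'bare top z',np.percentile(b[:,2],[50,90,98]))
s=(p[:,:2]-[x0,y0])@d; w=(p[:,:2]-[x0,y0])@n
print('s range',s.min(),s.max(),np.percentile(s,[1,99]))
for a in np.arange(-.09,.09,.005):
    q=(s>=a)&(s<a+.005)
    if q.sum()>3: print(round(a,3),q.sum(),w[q].min().round(4),w[q].max().round(4),p[q,2].max().round(4))
for e in(s.min()+.075,s.max()-.075): print(np.array([x0,y0])+d*e)
```

```text
dir [ 0.9212506  -0.38896963] -22.890402 bare top z [0.06635142 0.06733619 0.06805257]
s range -0.07365711588558148 0.07645426671470984 [-0.07288992  0.07567455]
-0.075 130 -0.0125 0.0124 0.0747
-0.07 173 -0.0124 0.0128 0.074
-0.065 172 -0.012 0.0123 0.0736
-0.06 172 -0.0125 0.0124 0.0742
-0.055 111 -0.0124 0.012 0.0738
-0.05 54 -0.005 0.0046 0.068
-0.045 55 -0.0047 0.0048 0.0676
-0.04 55 -0.0052 0.0045 0.0677
-0.035 49 -0.0057 0.0058 0.0689
-0.03 54 -0.0048 0.005 0.0685
-0.025 55 -0.0043 0.0046 0.0686
-0.02 46 -0.005 0.0041 0.0683
-0.015 54 -0.0048 0.0044 0.068
-0.01 51 -0.0053 0.0054 0.0681
-0.005 55 -0.0051 0.0049 0.0675
0.0 47 -0.0048 0.0044 0.0686
0.005 50 -0.0053 0.0048 0.0682
0.01 50 -0.0051 0.0043 0.0689
0.015 44 -0.0039 0.0054 0.0679
0.02 44 -0.0054 0.0059 0.0678
0.025 46 -0.0052 0.0052 0.0683
0.03 43 -0.0049 0.0047 0.068
0.035 44 -0.0045 0.005 0.0682
0.04 41 -0.0051 0.0042 0.0675
0.045 41 -0.0041 0.0045 0.0682
0.05 37 -0.0057 0.0049 0.0678
0.055 67 -0.0186 0.0168 0.0814
0.06 352 -0.0214 0.021 0.0823
0.065 222 -0.0213 0.0212 0.0821
0.07 213 -0.021 0.0209 0.0826
0.075 58 -0.0209 0.021 0.0821
[0.4464396  0.13374883]
[0.44654221 0.13370551]
```

View pics/c9.png

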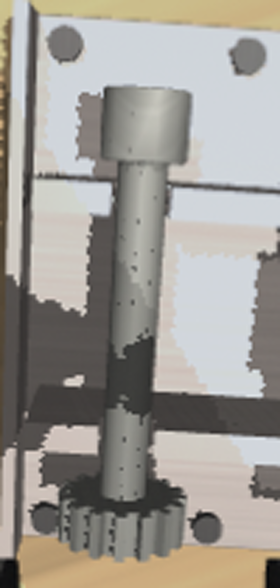

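Run:
```python
from h import *
print(delta([.4465,.1337,.12],down(157.1)))
print(delta([.4465,.1337,.06],down(157.1)))
```

```text
(array([ 1.433, -0.171, 12.72 ]), array([-0.0009, -0.0013,  0.0626]))
(array([ 1.425, -0.166, 18.72 ]), array([-0.0009, -0.0013,  0.0626]))
```

Call:
play_rows(commands=[{"tx": 1.4, "ty": -0.2, "tz": 4, "ax": 0, "ay": 0, "az": 0.063}, {"tx": 1.4, "ty": -0.2, "tz": 8, "ax": 0, "ay": 0, "az": 0.063}, {"tx": 1.4, "ty": -0.2, "tz": 10.5, "ax": 0, "ay": 0, "az": 0.063}, {"tx": 1.4, "ty": -0.2, "tz": 12, "ax": 0, "ay": 0, "az": 0.063}, {"tx": 1.4, "ty": -0.2, "tz": 12, "ax": 0, "ay": 0, "az": 0.063}], grip=3)

```text
time: 10.35
ee_pos: [0.4461, 0.1331, 0.1264]
tcp_rot: [-179.9, -0.1, 157.1]
wrist_force: [0.7, 0.4, -0.0]
opening: 0.0303
```

Run:
```python
from h import *
c=snap('wrist','w6'); r,t,o=cur(); print(o['time'],o['q'].round(1),t.round(4),o['tcp_rot'].round(2),o['opening'],o['wrist_force'])
print(delta([.4465,.1337,.06],down(157.1)))
```

```text
10.4 [ 16.6  -7.1 -15.3  81.8   0.   39.5] [0.4469 0.1333 0.1281] [-1.7996e+02 -5.0000e-02  1.5713e+02] 0.030061651199375327 [1.02435451 0.67164602 0.51859055]
(array([0.048, 0.03 , 6.81 ]), array([-0.0006, -0.0008,  0.0005]))
```

View pics/w6.png

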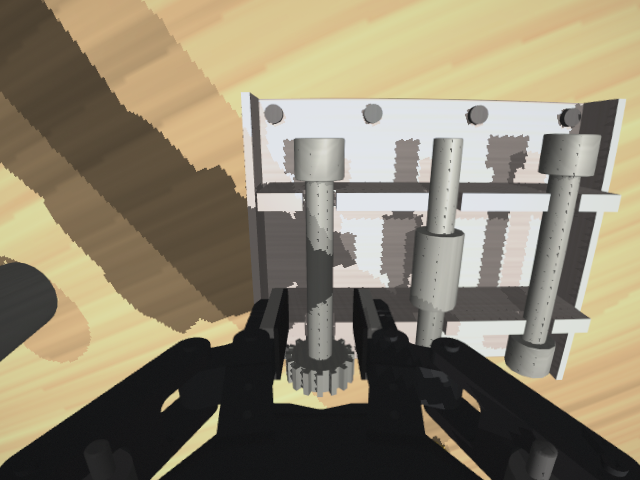

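Call:
play_rows(commands=[{"tx": 0, "ty": 0, "tz": 2, "ax": 0, "ay": 0, "az": 0}, {"tx": 0, "ty": 0, "tz": 4, "ax": 0, "ay": 0, "az": 0}, {"tx": 0, "ty": 0, "tz": 5.5, "ax": 0, "ay": 0, "az": 0}, {"tx": 0, "ty": 0, "tz": 6.7, "ax": 0, "ay": 0, "az": 0}, {"tx": 0, "ty": 0, "tz": 6.7, "ax": 0, "ay": 0, "az": 0}, {"tx": 0, "ty": 0, "tz": 6.7, "ax": 0, "ay": 0, "az": 0}])

```text
time: 11.0
ee_pos: [0.4474, 0.1334, 0.0619]
tcp_rot: [180.0, 0.0, 157.2]
wrist_force: [0.4, -0.8, 0.6]
opening: 0.0299
```

Run:
```python
from h import *
c=snap('wrist','w7'); r,t,o=cur(); print(o['time'],o['q'].round(1),t.round(4),o['tcp_rot'].round(2),o['opening'],o['wrist_force'])
print(delta([.4465,.1337,.06],down(157.1)))
```

```text
11.05 [ 16.6  -5.8 -21.5  74.3   0.   39.4] [0.4476 0.1335 0.0622] [1.7996e+02 5.0000e-02 1.5720e+02] 0.03020240512003218 [ 0.18135765  0.49675473 -0.40575694]
(array([ 0.111, -0.02 ,  0.219]), array([0.0007, 0.0008, 0.0018]))
```

View pics/w7.png

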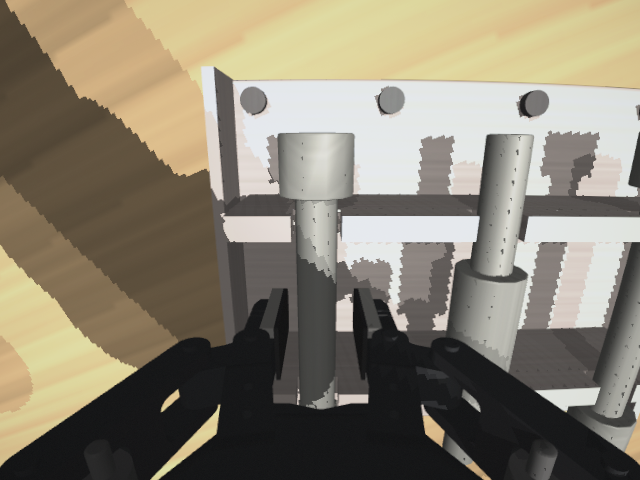

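Fingers straddle the shaft (320,330), clear of the drum and the side wall. Close, with a strong grip.

Call:
play_rows(commands=[{"tx": 0, "ty": 0, "tz": 0.2, "ax": 0, "ay": 0, "az": 0}, {"tx": 0, "ty": 0, "tz": 0.2, "ax": 0, "ay": 0, "az": 0}, {"tx": 0, "ty": 0, "tz": 0.2, "ax": 0, "ay": 0, "az": 0}, {"tx": 0, "ty": 0, "tz": 0.2, "ax": 0, "ay": 0, "az": 0}, {"tx": 0, "ty": 0, "tz": 0.2, "ax": 0, "ay": 0, "az": 0}, {"tx": 0, "ty": 0, "tz": 0.2, "ax": 0, "ay": 0, "az": 0}, {"tx": 0, "ty": 0, "tz": 0.2, "ax": 0, "ay": 0, "az": 0}], grip=0.8, newtons=100)

```text
time: 11.75
ee_pos: [0.4478, 0.1334, 0.0605]
tcp_rot: [179.9, 0.1, 157.2]
wrist_force: [-1.2, -1.6, 4.9]
opening: 0.0131
```

Call:
play_rows(commands=[{"tx": 0, "ty": 0, "tz": -1, "ax": 0, "ay": 0, "az": 0}, {"tx": 0, "ty": 0, "tz": -2.5, "ax": 0, "ay": 0, "az": 0}, {"tx": 0, "ty": 0, "tz": -5, "ax": 0, "ay": 0, "az": 0}, {"tx": 0, "ty": 0, "tz": -8, "ax": 0, "ay": 0, "az": 0}, {"tx": 0, "ty": 0, "tz": -11, "ax": 0, "ay": 0, "az": 0}, {"tx": 0, "ty": 0, "tz": -14, "ax": 0, "ay": 0, "az": 0}, {"tx": 0, "ty": 0, "tz": -17, "ax": 0, "ay": 0, "az": 0}, {"tx": 0, "ty": 0, "tz": -17, "ax": 0, "ay": 0, "az": 0}, {"tx": 0, "ty": 0, "tz": -17, "ax": 0, "ay": 0, "az": 0}, {"tx": 0, "ty": 0, "tz": -17, "ax": 0, "ay": 0, "az": 0}])

```text
time: 12.75
ee_pos: [0.4467, 0.1332, 0.2281]
tcp_rot: [-179.9, -0.1, 157.2]
wrist_force: [-0.7, 0.0, -4.3]
opening: 0.0127
```

Run:
```python
from h import *
r,t,o=cur(); print(o['time'],o['q'].round(1),t.round(4),o['tcp_rot'].round(2),o['opening'],o['wrist_force'])
c=snap('wrist','w8');c=snap('side','d8');c=snap('scene','s8')
```

```text
12.75 [16.6 -6.8 -4.  92.9  0.  39.4] [0.4467 0.1332 0.2281] [-1.7994e+02 -8.0000e-02  1.5721e+02] 0.01269821226302017 [-0.68228393  0.03319463 -4.26230545]
```

View pics/w8.png

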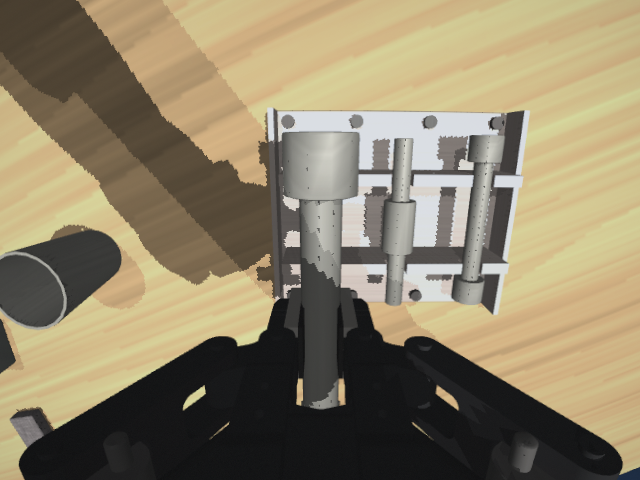

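View pics/d8.png

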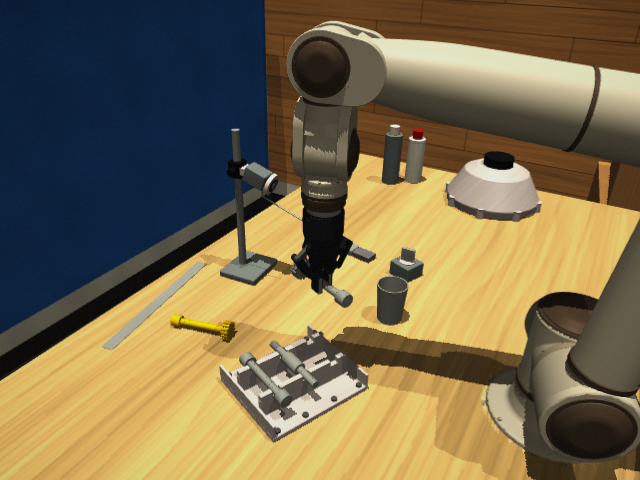

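Run:
```python
from h import *
def pl(p):
    for _ in range(4):
        m=np.median(p,0) if _==0 else p.mean(0); u,s,vt=np.linalg.svd(p-p.mean(0)); n=vt[2]; r=(p-p.mean(0))@n; p=p[abs(r)<max(2*r.std(),.0005)]
    return n,p.mean(0),r.std(),len(p)
def face(C,poly):
    m=np.zeros((480,640),np.uint8);cv2.fillPoly(m,[np.array(poly,np.int32)],1);p=C[m>0];return p
s=load('scene0');d=load('side0');Cs=cloud(s);Cd=cloud(d)
o8=np.array([280,240]);
top_s=face(Cs,np.array([[285,295],[480,225],[590,300],[590,375],[430,435]])/12+o8)
left_s=face(Cs,np.array([[280,340],[410,465],[440,650],[300,510]])/12+o8)
o7=np.array([250,160])
top_d=face(Cd,np.array([[10,110],[55,45],[240,150],[165,205]])/12+o7)
side_d=face(Cd,np.array([[10,150],[155,235],[135,350],[10,270]])/12+o7)
N={}
for k,p in(('top_s',top_s),('left_s',left_s),('top_d',top_d),('side_d',side_d)):
    n,c,sd,l=pl(p);N[k]=(n,c);print(k,n.round(3),c.round(4),sd.round(4),l)
for a,b in(('top_s','left_s'),('top_d','side_d'),('top_s','side_d'),('top_d','left_s')):
    x=np.cross(N[a][0],N[b][0]);x/=np.linalg.norm(x);x*=np.sign(x[0]);print(a,b,x.round(3),'elev',np.arcsin(x[2]).round(3),'yaw',np.degrees(np.arctan2(x[1],x[0])).round(1))
# wand line
w=[]
tip,_=tri(s,(289.2,260.4),d,(303.75,216.2));print('tip',tip)
# column top centre, clamp
```

```text
top_s [ 0.621 -0.388 -0.682] [ 0.7827 -0.1282  0.3207] 0.0061 290
left_s [ 0.084 -0.996  0.01 ] [ 0.7842 -0.143   0.2945] 0.0005 155
top_d [ 0.346  0.038 -0.937] [ 0.7644 -0.1173  0.3052] 0.0012 139
side_d [-0.066  0.997 -0.044] [ 0.7639 -0.0997  0.2841] 0.0015 126
top_s left_s [0.757 0.071 0.649] elev 0.707 yaw 5.3
top_d side_d [0.934 0.077 0.348] elev 0.355 yaw 4.7
top_s side_d [0.759 0.078 0.647] elev 0.703 yaw 5.9
top_d left_s [0.934 0.083 0.348] elev 0.355 yaw 5.0
tip [ 0.64458848 -0.13124853  0.20396017]
```

```bash
cat >> h.py <<'E'
a=np.array([.934,.081,.348]);a/=np.linalg.norm(a)
hy=np.cross([0,0,1],a);hy/=np.linalg.norm(hy);up=np.cross(a,hy)
tip=np.array([.6446,-.1312,.204]);F=tip+.032*up
M=F-.075*a
RT=R.from_matrix(np.c_[-a,np.cross(-up,-a),-up])
E
python3 - <<'E'
from h import *
print(F,M,up,RT.as_euler('xyz',degrees=True))
print(delta(M-.08*a+.003*up,RT))
# check grasp in wrist cam w8: collar location in tool frame
c=load('w8');C=cloud(c);r,t,o=cur()
p=r.inv().apply(C.reshape(-1,3)-t).reshape(480,640,3)
m=(abs(p[...,1])<.02)&(p[...,0]>.0)&(p[...,0]<.09)&(abs(p[...,2])<.03)
q=p[m];print(q.min(0),q.max(0),np.percentile(q[:,0],99.5))
for lo,hi in((.02,.035),(.035,.05),(.056,.072)):
    k=q[(q[:,0]>lo)&(q[:,0]<hi)];print(lo,k[:,1].min(),k[:,1].max(),np.percentile(k[:,2],2))
E
```

```text
[ 0.63350576 -0.13216213  0.23399987] [ 0.56345649 -0.13823707  0.20790014] [-0.34669504 -0.0300667   0.93749589] [-180.           20.36481156 -175.04349522]
(array([-14.556, -24.036,   4.531]), array([-0.0869, -0.3503, -0.479 ]))
[ 2.44946511e-06 -1.97417223e-02 -2.99978139e-02] [0.07614068 0.01997728 0.01645005] 0.07590669301261184
0.02 -0.006965699863774536 0.009103245544687801 -0.007042607758828732
0.035 -0.006982046931588436 0.009113419850935401 -0.007106576742932963
0.056 -0.012779824427371408 0.014951815066575676 -0.012984837755580741
```

Call:
play_rows(commands=[{"tx": -1.2, "ty": -2, "tz": 0.4, "ax": -0.008, "ay": -0.03, "az": -0.04}, {"tx": -2.4, "ty": -4, "tz": 0.8, "ax": -0.015, "ay": -0.06, "az": -0.08}, {"tx": -14.6, "ty": -24, "tz": 4.5, "ax": -0.087, "ay": -0.35, "az": -0.48}, {"tx": -14.6, "ty": -24, "tz": 4.5, "ax": -0.087, "ay": -0.35, "az": -0.48}, {"tx": -14.6, "ty": -24, "tz": 4.5, "ax": -0.087, "ay": -0.35, "az": -0.48}, {"tx": -14.6, "ty": -24, "tz": 4.5, "ax": -0.087, "ay": -0.35, "az": -0.48}, {"tx": -14.6, "ty": -24, "tz": 4.5, "ax": -0.087, "ay": -0.35, "az": -0.48}, {"tx": -14.6, "ty": -24, "tz": 4.5, "ax": -0.087, "ay": -0.35, "az": -0.48}, {"tx": -14.6, "ty": -24, "tz": 4.5, "ax": -0.087, "ay": -0.35, "az": -0.48}, {"tx": -14.6, "ty": -24, "tz": 4.5, "ax": -0.087, "ay": -0.35, "az": -0.48}, {"tx": -14.6, "ty": -24, "tz": 4.5, "ax": -0.087, "ay": -0.35, "az": -0.48}, {"tx": -14.6, "ty": -24, "tz": 4.5, "ax": -0.087, "ay": -0.35, "az": -0.48}, {"tx": -14.6, "ty": -24, "tz": 4.5, "ax": -0.087, "ay": -0.35, "az": -0.48}, {"tx": -14.6, "ty": -24, "tz": 4.5, "ax": -0.087, "ay": -0.35, "az": -0.48}])

```text
time: 14.3
ee_pos: [0.4889, -0.1439, 0.1844]
tcp_rot: [180.0, 20.5, -174.9]
wrist_force: [1.0, 0.3, -3.5]
opening: 0.0131
```

Run:
```python
from h import *
r,t,o=cur(); print(o['time'],o['q'].round(1),t.round(4),o['tcp_rot'].round(2),o['opening'],o['wrist_force'])
print(delta(M+.001*a+.001*up,RT))
c=snap('side','d9');c=snap('scene','s9')
```

```text
14.3 [-21.  -19.6 -22.   69.1   8.9 -24.6] [ 0.4889 -0.1439  0.1844] [ 179.98   20.47 -174.93] 0.01310485045584165 [ 0.99427319  0.27098041 -3.48072566]
(array([-7.926, -0.091,  0.316]), array([0.001 , 0.0019, 0.0018]))
```

View pics/d9.png

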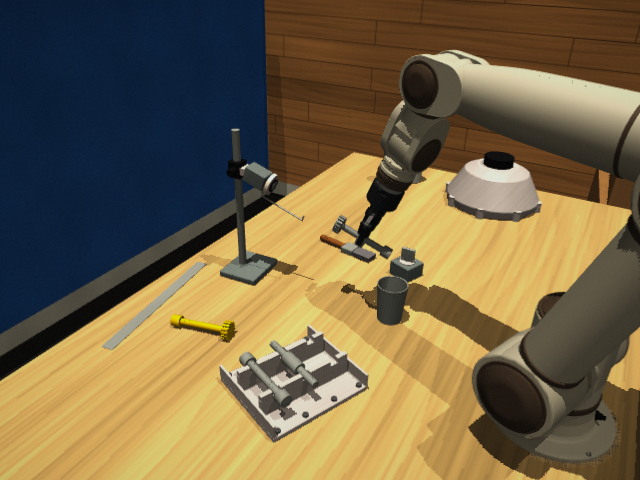

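View pics/s9.png

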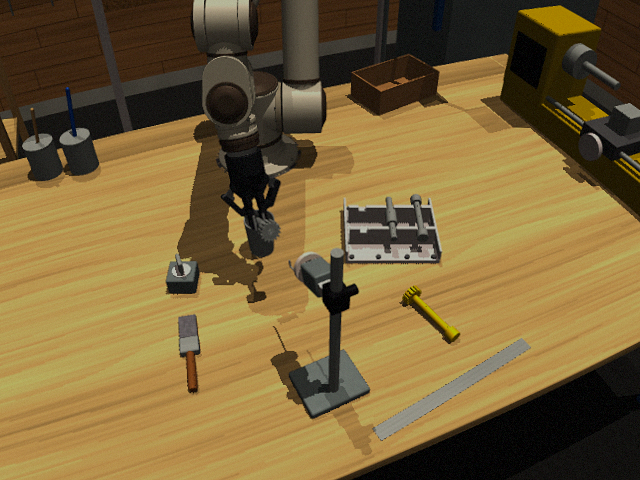

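Call:
play_rows(commands=[{"tx": -1, "ty": -0.1, "tz": 0.1, "ax": 0, "ay": 0, "az": 0}, {"tx": -2.5, "ty": -0.1, "tz": 0.1, "ax": 0, "ay": 0, "az": 0}, {"tx": -4, "ty": -0.1, "tz": 0.1, "ax": 0, "ay": 0, "az": 0}, {"tx": -5.5, "ty": -0.1, "tz": 0.1, "ax": 0, "ay": 0, "az": 0}, {"tx": -6.8, "ty": -0.1, "tz": 0.1, "ax": 0, "ay": 0, "az": 0}, {"tx": -7.6, "ty": -0.1, "tz": 0.1, "ax": 0, "ay": 0, "az": 0}, {"tx": -7.9, "ty": -0.1, "tz": 0.1, "ax": 0, "ay": 0, "az": 0}, {"tx": -7.9, "ty": -0.1, "tz": 0.1, "ax": 0, "ay": 0, "az": 0}, {"tx": -7.9, "ty": -0.1, "tz": 0.1, "ax": 0, "ay": 0, "az": 0}, {"tx": -7.9, "ty": -0.1, "tz": 0.1, "ax": 0, "ay": 0, "az": 0}])

```text
time: 15.4
ee_pos: [0.5625, -0.1391, 0.2108]
tcp_rot: [180.0, 20.5, -175.0]
wrist_force: [-0.2, -0.3, -4.2]
opening: 0.0132
```

Run:
```python
from h import *
r,t,o=cur(); print(o['time'],o['q'].round(1),t.round(4),o['tcp_rot'].round(2),o['opening'],o['wrist_force'])
print(delta(M+.001*a,RT))
c=snap('side','d10');crop(c,'d10c',220,140,380,260,5);s=snap('scene','s10');crop(s,'s10c',220,200,360,320,5)
print(proj(c,[F,M,tip]),proj(s,[F,M,tip]))
```

```text
15.4 [-17.4 -10.2 -11.6  69.5   7.7 -21.1] [ 0.5625 -0.1391  0.2108] [ 179.97   20.45 -175.01] 0.013154504340237598 [-0.23748798 -0.3045891  -4.16258525]
(array([-0.09 ,  0.077,  0.308]), array([0.0006, 0.0015, 0.0005]))
[[307.87884451 206.17363358]
 [333.83967945 221.59822425]
 [303.69672662 216.21205976]] [[286.020586   245.75525247]
 [271.89589666 233.28966024]
 [289.17710251 260.35156892]]
```

View pics/d10c.png

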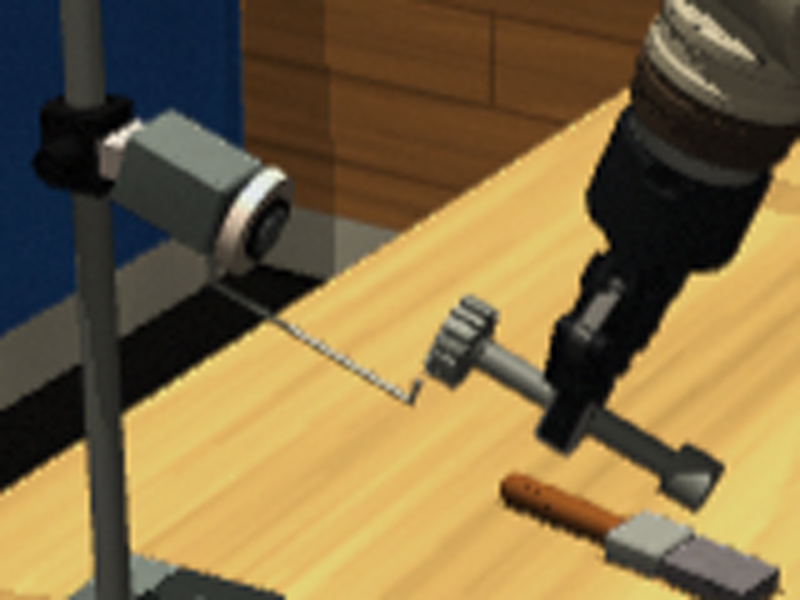

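View pics/s10c.png

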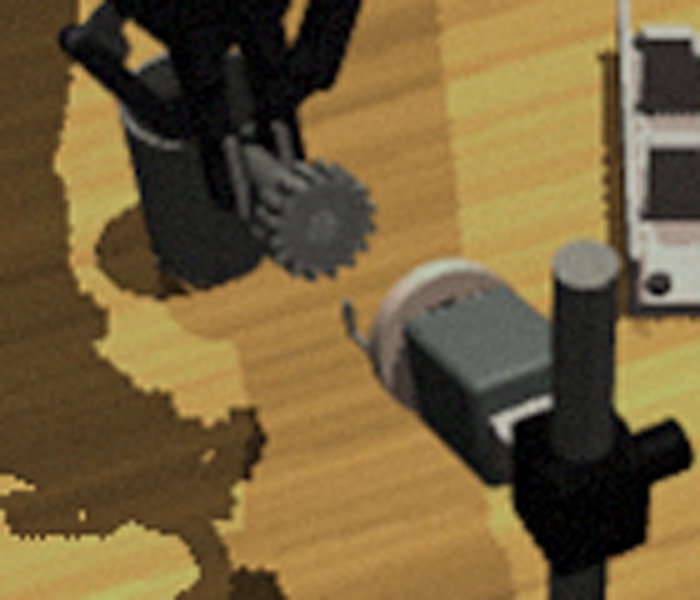

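Run:
```python
from h import *
s=load('s10');d=load('d10')
for n,c in(('s',s),('d',d)):
    C=cloud(c); q=C-F; L=np.stack([q@a,q@hy,q@up],-1)
    m=(abs(L[...,1])<.035)&(abs(L[...,2])<.035)&(L[...,0]>-.03)&(L[...,0]<.03)
    p=L[m];print(n,len(p),np.percentile(p,[2,98],axis=0).round(4))
    if n=='s':
        f=p[(np.hypot(p[:,1],p[:,2])<.03)&(p[:,0]>-.01)]; 
        uu,ss,vt=np.linalg.svd(f-f.mean(0));print('face n',vt[2],f.mean(0),len(f)); 
        ce,r=cv2.minEnclosingCircle(f[:,1:].astype(np.float32)*1000);print(ce,r)
    # shaft body line
    m=(abs(L[...,1])<.02)&(abs(L[...,2])<.025)&(L[...,0]>-.16)&(L[...,0]<-.02)
    p=L[m]
    for x in np.arange(-.155,-.02,.01):
        k=p[(p[:,0]>=x)&(p[:,0]<x+.01)]
        if len(k)>3: print(round(x,3),len(k),np.percentile(k[:,1:],[3,97],axis=0).round(4).tolist())
print(tri(s,(284.4,243.6),d,(309,206.8)),F, (tri(s,(284.4,243.6),d,(309,206.8))[0]-F)@np.c_[a,hy,up])
```

```text
s 439 [[-0.0174 -0.0242 -0.0214]
 [ 0.0011  0.0167  0.0244]]
face n [ 0.99938478 -0.0062002   0.03451981] [-0.00364624 -0.00399411  0.00380938] 373
(-3.6824214458465576, -2.2140676975250244) 27.766889572143555
-0.135 11 [[-0.0135, -0.0078], [0.0106, 0.0054]]
-0.095 5 [[-0.0004, 0.0055], [0.0048, 0.0184]]
-0.085 20 [[-0.0063, 0.0064], [0.005, 0.0234]]
-0.075 120 [[-0.0196, -0.0115], [0.0161, 0.0229]]
-0.065 67 [[-0.0185, -0.0064], [0.013, 0.024]]
-0.055 16 [[-0.0105, 0.0011], [0.0011, 0.0104]]
-0.045 4 [[-0.0098, 0.0085], [-0.0066, 0.0106]]
d 180 [[-0.0283 -0.0135 -0.0186]
 [-0.0031  0.024   0.0246]]
-0.155 49 [[-0.0077, -0.0084], [0.0158, 0.0154]]
-0.145 48 [[-0.0011, -0.0071], [0.0154, 0.0177]]
-0.135 33 [[0.0012, -0.0033], [0.0167, 0.0145]]
-0.125 26 [[-0.0009, -0.0014], [0.0095, 0.0102]]
-0.115 28 [[-0.0018, -0.0037], [0.0096, 0.01]]
-0.105 27 [[-0.001, -0.0041], [0.0096, 0.0106]]
-0.095 45 [[-0.0126, -0.0122], [0.0153, 0.0228]]
-0.085 34 [[0.0097, -0.0155], [0.0198, 0.0158]]
-0.075 27 [[0.0098, -0.0166], [0.0196, 0.014]]
-0.065 17 [[0.002, -0.0026], [0.0106, 0.0095]]
-0.055 27 [[-0.0039, -0.0039], [0.012, 0.0093]]
-0.045 28 [[-0.0017, -0.0033], [0.0113, 0.0102]]
-0.035 24 [[0.0001, -0.0016], [0.0106, 0.0112]]
-0.025 13 [[-0.0049, -0.0055], [0.0111, 0.0087]]
(array([ 0.62878078, -0.13231841,  0.23428368]), array([0.00226104])) [ 0.63350576 -0.13216213  0.23399987] [-0.00432698  0.00025254  0.00190889]
```

Call:
play_rows(commands=[{"tx": -0.1, "ty": 0, "tz": 0.1, "ax": 0, "ay": 0, "az": 0}, {"tx": -0.2, "ty": 0, "tz": 0.1, "ax": 0, "ay": 0, "az": 0}, {"tx": -0.2, "ty": 0, "tz": 0.1, "ax": 0, "ay": 0, "az": 0}, {"tx": -0.2, "ty": 0, "tz": 0.1, "ax": 0, "ay": 0, "az": 0}, {"tx": -0.2, "ty": 0, "tz": 0.1, "ax": 0, "ay": 0, "az": 0}, {"tx": -0.2, "ty": 0, "tz": 0.1, "ax": 0, "ay": 0, "az": 0}, {"tx": -0.2, "ty": 0, "tz": 0.1, "ax": 0, "ay": 0, "az": 0}, {"tx": -0.2, "ty": 0, "tz": 0.1, "ax": 0, "ay": 0, "az": 0}, {"tx": -0.2, "ty": 0, "tz": 0.1, "ax": 0, "ay": 0, "az": 0}, {"tx": -0.2, "ty": 0, "tz": 0.1, "ax": 0, "ay": 0, "az": 0}])

```text
time: 16.5
ee_pos: [0.5652, -0.1388, 0.2107]
tcp_rot: [180.0, 20.5, -175.0]
wrist_force: [-1.2, 0.3, -4.7]
opening: 0.0129
```

Run:
```python
from h import *
r,t,o=cur(); print(o['time'],t.round(4),o['tcp_rot'].round(2),o['opening'],o['wrist_force'],abs(o['qd']).max())
print(delta(M+.001*a,RT))
d=snap('side','d11');crop(d,'d11c',220,140,380,260,5);s=snap('scene','s11');crop(s,'s11c',150,180,450,320,2.6)
C=cloud(s);q=C-F;L=np.stack([q@a,q@hy,q@up],-1);m=(np.hypot(L[...,1],L[...,2])<.015)&(abs(L[...,0])<.01);print('face offset',np.median(L[m][:,0]))
k=C[(abs(C[...,0]-.4317)<.03)&(abs(C[...,1]+.324)<.03)&(C[...,2]>.07)&(C[...,2]<.09)];print('key',len(k),cv2.minAreaRect(k[:,:2].astype(np.float32)*1000))
```

```text
16.5 [ 0.5652 -0.1388  0.2107] [ 179.98   20.46 -174.99] 0.012871595526973149 [-1.23190633  0.30376574 -4.65020499] 0.11924089170864254
(array([0.153, 0.07 , 0.208]), array([0.0007, 0.0017, 0.0008]))
face offset -0.0003962823963928023
key 71 ((431.96832275390625, -326.8220520019531), (40.07270812988281, 9.838683128356934), 0.5871489644050598)
```

View pics/d11c.png

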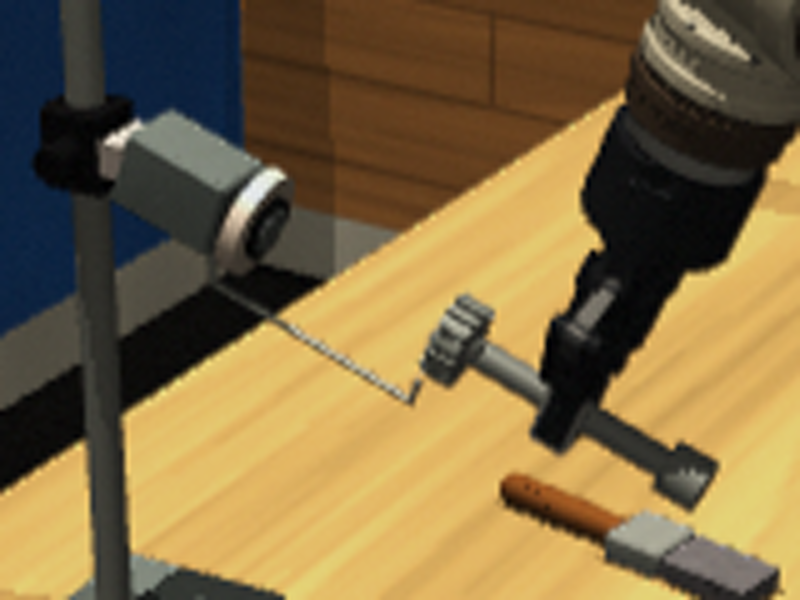

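View pics/s11c.png

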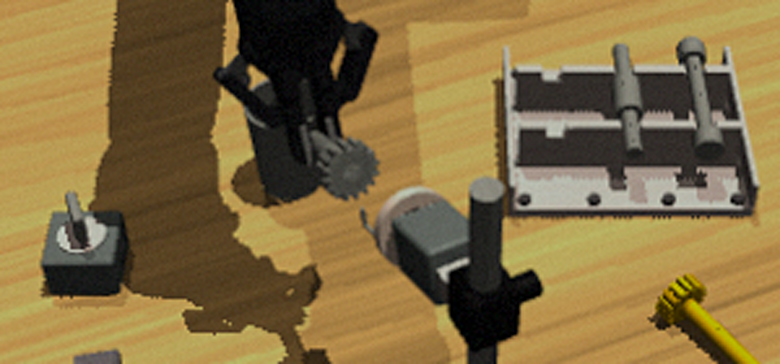

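Run:
```python
from workcell import job
print(job.job_done())
```

```text
the job is handed in; nothing more can be done
None
```

I wound the timer, lifted the grey gear shaft out of the case and am holding it at the focus. I handed the job in at about 16.6 s of the 64 s; no verdict is reported.

- **Key:** I gripped the wing once and turned it clockwise in four stages without letting go. The wrist camera measured 158° (2.76 rad) of turn. The last scene view puts the wing within about 1° of that angle. I felt no clear hard stop, so "fully wound" rests on that measured angle, which is above 2.5 rad whatever the starting value.
- **Shaft:** I gripped it within about 1 mm of its middle at 100 N. The wrist force of about 4.3–4.7 N matches its weight, which suggests it is touching nothing else.
- **Aim:** The lens axis came from the faces of the camera head and rises 0.355 rad. I took the focus as 32 mm above the wand tip, square to the axis. That puts the lens within about 3 mm of where the side view shows it.
- **Final pose:** The gear face is within about 1 mm of the focus along the axis and about 2 mm above it. By the last arm reading, the axis is within 0.01 rad of the measured lens axis. The gear faces the lens, clear of the wand.
- **Other things:** The other two shafts, the tin, the brush and the camera look unmoved in the last pictures; I did not measure them.
- **Disagreements:** Before the last 2 mm correction, triangulation and depth put the face 2–4 mm short of the focus, so they differ by about 2 mm. The scene depth fit of the head's top face mixed in other surfaces and disagreed, so I dropped it.

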